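# Stow a sample vial in the dry cabinet and latch its door

## Robot

A 7-joint arm with a two-finger parallel gripper is mounted at the origin on a cart in front of the work surface, level with it; the furniture and walls round the work are solid. World frame = base frame: x ahead of the robot, y to its left, z up, the work surface at z = 0. Lengths are in m, angles in rad, forces in N, time in s.
With the tool pointing down it reaches from about 0.425 to 0.925 m from the base axis. Payload 6.8 kg.
Tool frame: the origin (TCP) lies at the very end of the fingers, on their centre line; the grasp point (between the pads) lies 19 mm behind it (bot.grip_depth is the distance from the TCP to the grasp point, in m); z points along the fingers, y is the direction in which the jaws open and shut (so a half turn about z gives the same grasp; the last joint's range is limited). The gripper opens to 85 mm and grips with 20 to 120 N. Pads are 22 mm wide; open, the fingers measure 114 mm over their backs; the gripper's body (76 mm by 85 mm) begins 54 mm behind the grasp point. The pads swing forward as they close: fully open they stand 13 mm farther back than shut.
Start: joints at [-1.378, 0.477, 0.022, 1.555, -0.011, 1.109, -0.083], TCP at [0.2, 0.645, 0.199] pointing down, gripper open.
Joint ranges: [-2.96, 2.96], [-0.34, 2.1], [-1.41, 1.46], [0.24, 2.44], [-1.37, 4.51], [0.17, 1.92], [-2.96, 2.96]. Speed limits (rad/s): [2.39, 2.39, 3.14, 3.14, 3.14, 3.14, 3.14].

## Interface

Orientations are given as a unit quaternion [w, x, y, z].
In Python, from station import bot gives the robot as it stands.
- The arm moves only by the tool step_arm, never from a script. Its argument "increments" is a list of rows, each a list of 7 numbers: the shift along the world's x, y, z in m, then the turn, a rotation vector about the world's x, y, z in degrees, then the gripper command: -1 is fully open, 1 is shut, values between are in proportion. In form: [[dx, dy, dz, rx, ry, rz, fingers], ...]. A call has 1 to 10 rows; each row is the pose to reach, as a shift and turn from the pose commanded when the call began; what a row does not reach only later rows make up. A row lasts 1/12 s, in which the tool goes at most 41.7 mm and 7.16 degrees, less where a joint would pass 70% of its speed; a pose out of reach is approached as far as the arm can. A call with a gripper value outside its range is refused whole. The fingers move at their own pace and stop on an object; "force" is the grip in N (left out, the last holds). Time passes only in rows, so rows that repeat a pose let the fingers close. It gives the time, the measured TCP pose, the force and the opening at its end, in the units of the state.
- bot.get_obs(): the state, without advancing time (a new reading comes with each control period).
- bot.read_camera(name): name is "scene" or "top"; returns a dict with "color" (384x512x3 uint8, red, green, blue), "intrinsics" (3x3 intrinsics, pixels), "extrinsics" (4x4, takes a point from camera to world coordinates). Camera axes: x right, y up, looking along -z (the intrinsics and any distortion apply to the point x, -y, -z); pixel columns grow to the right and rows downward; lengths in m; the calibration is good to about 2 mm. A picture is of the moment at which its call begins. There is no depth.
- bot.hand_in(): hands the job in, once; it reports no verdict.
Trained networks look in the newest picture that a camera, given by its name, has taken for a name from the list of things; names that differ only in an ending like _2 or _b are one class to them, and where a whole thing is asked for, a point or a joint stands for the part that bears it (a point fixed in the world has none). Each returns a list of dicts, best first, with "conf" (0 to 1); they miss things now and then, are a little off and sometimes report something else, mostly with a low value. They report only what shows in the picture. A call takes as long as a camera call. They do not tell look-alikes from the thing itself.
- bot.recognise(thing, camera): "location" ([column, row] as shares, 0 to 1, of the picture: columns of its width, rows of its height, amid what is visible of it).
- bot.place_of(thing, camera): "location" ([column, row] as shares, 0 to 1, of the picture: columns of its width, rows of its height: a listed point, or the origin of a listed thing).
The state is a dict: "t": time; "q": joint angles; "joint_vel": joint speeds; "joint_torque": joint torques, N m; "eef_pos": TCP position; "tool_rot": TCP orientation; "contact_force": force on the tool from outside, world axes, zero at the start; "torque": the same for the moment, N m; "gripper_width": opening from 0.0 (shut) to 1.0 (fully open).
Only numpy, scipy, OpenCV 4.12 (cv2) and the standard library are available. Lean on these libraries where they do the work, as an engineer would, in place of code of your own. Each camera call takes 0.05 s, during which the arm holds its last target.

## Task

Put the red-capped sample vial upright into the empty middle hole of the rack on the pulled-out tray of the dry cabinet, slide the tray fully home, and then push the glazed door shut until its sprung latch snaps over the strike and the door stays shut by itself against the rubber seal. The pane is brittle: press it home with no more than 20 N, never push on the door or the tray with more than 40 N, and do not slam the door. Leave the other vials standing where they are.

Things in the scene. Friction and masses are not known exactly. Their poses are not given: they have to be found in the camera images.
- cabinet: White dry cabinet, 165 deep x 270 wide x 140 mm high, fixed to the bench. Origin: centre of its underside; x into its depth (the open front faces -x, at x = -82 mm), y to the latch side, z up. The door hinges on the right. On the left of the front a steel strike with a 5 mm pin and a rubber buffer for the door's edge, both set in or out together by up to 7.5 mm in its slots: the setting is not measured.
- door (a joint): Door angle, rad: 0 = leaf parallel to the front, about 1.9 = open towards the robot (as found). Pressed near its free edge it swings freely; then the tongue climbs the strike pin for 9 mm, the push rising to 8 to 15 N; it drops when the tongue snaps in, and rises hard at the buffer 1.5 mm further on. Depending on the strike a latched door rests at -0.035 to 0.035; an unlatched one is pushed back past 0.045.
- tray (a joint): How far the aluminium tray is pushed in, m: 0 = pulled out (as found), 0.145 = home against its stop. Slides into the cabinet along the cabinet's x with 1 to 2 N of friction. The door cannot shut unless it is home.
- door_hinge (a point): Point on the door's hinge line, in the plane of its outer face, at the height of its top edge (z = 134 mm). The leaf is 226 wide, 118 high (z 16 to 134 mm), 24 mm thick; its soft rubber seal pushes back with 2 to 6 N near shut. From the hinge line the leaf runs to the cabinet's +y at angle 0 and towards the robot (cabinet's -x) at 1.57.
- door_edge (a point): Point on the door's outer face at its top edge, mid-width of the 26 mm wide aluminium upright at the free edge, 213 mm from the hinge line (the leaf ends at 226 mm). The dark thumb knob of the latch stands 11 mm out of this upright, 77 to 87 mm below this point; above it the face is flat and may be pressed.
- tray_tab (a point): Middle of the top edge of the upright pull tab at the front of the tray, on its outer face (z = 106 mm). The tab is 60 wide x 72 high x 4 mm thick. It travels with the tray; at home its face stands 21 mm in front of the cabinet's front.
- pocket (a point): Centre of the floor of the middle hole of the white three-hole rack on the tray (z = 42 mm). Hole 31 mm wide, 16 mm deep (rack top at z = 58 mm); holes 53 mm apart along the cabinet's y; 45 mm behind the tab. Travels with the tray.
- vial_red: Sample vial with a red cap, 27 mm across, 62 mm high, about 30 g; grips well up to 54 mm above its foot. Origin: centre of its foot, z up. Stands on the bench at the right, in one of three places.
- vial_black: Vial with a black cap, 27 x 62 mm, on the bench at the right; stays where it is. Origin: centre of its foot.
- vial_white: Vial with a white cap, 27 x 62 mm, on the bench at the right; stays where it is. Origin: centre of its foot.
- vial_left: Black-capped vial, 27 x 62 mm, in the left hole (cabinet's +y) of the rack; rides along with the tray and stays upright. Origin: centre of its foot.
- vial_right: White-capped taller vial, 27 x 76 mm, in the right hole (cabinet's -y) of the rack; rides along with the tray and stays upright. Origin: centre of its foot.
Mind the look-alikes: they are no part of the job. Leave any yellow look-alike of the vial_red alone.

How it is judged:
By the outcome, as a careful person would: the job done as asked, in the order asked, and still so for the second after the job is handed in, with the robot touching nothing.
It also fails if it takes over 72 s, if anything falls off the work surface, if the arm or the gripper's body presses on something with over 40 N, if the wrist force passes 120 N, or if a joint passes its speed limit or range.

## Working session

There is one attempt and no reset: what is moved stays moved. The work goes in short steps, Python scripts to look and compute and a tool call to move; the robot and the scene stay as the last step left them, time stands still between calls to the robot, and variables do not carry over. Pictures are saved under pics/ and viewed, and the job is handed in when it is done.

Besides the shell and the picture viewer there is one more tool, called after "Request:" as name(argument=value, ...) on one line, values as JSON. step_arm: Moves the arm, as the interface text tells. Its arguments: {"type":"object","properties":{"increments":{"type":"array","items":{"type":"array","items":{"type":"number"}}},"force":{"type":"number"}},"required":["increments"]}

```bash
ls; mkdir -p pics; python3 - <<'E'
from station import bot
import cv2
o=bot.get_obs()
for k,v in o.items(): print(k,v)
for c in ("scene","top"):
    r=bot.read_camera(c); cv2.imwrite(f"pics/{c}0.png",cv2.resize(r["color"][:,:,::-1],(800,600)))
    print(c,r["intrinsics"],r["extrinsics"],[k for k in r])
    for t in ["vial_red","vial_black","vial_white","vial_left","vial_right","pocket","tray_tab","door_hinge","door_edge","cabinet"]:
        print(t,[( [round(a,4) for a in d["location"]],round(d["conf"],2)) for d in bot.place_of(t,c)])
print(bot.grip_depth)
E
```

```text
pics
t 0.0
q [-1.37808091  0.47780956  0.02232142  1.55644103 -0.011542    1.10928326
 -0.08309524]
joint_vel [-7.57297320e-04  5.68555418e-05  1.60065525e-03  1.18439780e-03
 -5.47130062e-04 -2.07689276e-03  7.63256872e-04]
joint_torque [ 4.22801859e-04 -5.96458340e+01  1.60803705e+00 -2.81176525e+01
  1.25099652e-02  9.60253004e-03  2.59174544e-05]
eef_pos [0.19980531 0.64407826 0.19842345]
tool_rot [-9.16941955e-05  1.49829321e-01  9.88711460e-01 -9.02455418e-04]
contact_force [ 0.05117244  0.16409101 -0.15996759]
torque [-8.08352954e-05  2.51480287e-02  4.27019625e-02]
gripper_width 0.9993468211017963
scene [[426.8188059    0.         259.96543433]
 [  0.         426.8188059  194.31202334]
 [  0.           0.           1.        ]] [[ 0.62870272  0.52674531 -0.57207716 -0.01222118]
 [-0.77738021  0.44493496 -0.44464919 -0.55519307]
 [ 0.02032025  0.72427361  0.68921319  0.83211695]
 [ 0.          0.          0.          1.        ]] ['color', 'intrinsics', 'extrinsics']
vial_red [([0.61, 0.7008], 0.83), ([0.5783, 0.7336], 0.76), ([0.5553, 0.8102], 0.75), ([0.6225, 0.7695], 0.52)]
[... 550 characters left out ...]
.37949201]
 [-0.99983893  0.01521636  0.00951714 -0.08692928]
 [ 0.01221313  0.18828179  0.98203911  1.12455009]
 [ 0.          0.          0.          1.        ]] ['color', 'intrinsics', 'extrinsics']
vial_red [([0.6785, 0.6023], 0.7), ([0.6629, 0.6815], 0.55), ([0.6348, 0.5995], 0.54), ([0.6432, 0.5492], 0.42)]
vial_black [([0.7098, 0.668], 0.43)]
vial_white [([0.6936, 0.5102], 0.61), ([0.4303, 0.5536], 0.18)]
vial_left [([0.3479, 0.5563], 0.65)]
vial_right [([0.4295, 0.5547], 0.5)]
pocket [([0.3902, 0.5529], 0.67)]
tray_tab [([0.3875, 0.5841], 0.8)]
door_hinge [([0.4688, 0.4359], 0.8), ([0.6848, 0.5984], 0.62)]
door_edge [([0.534, 0.6495], 0.74)]
cabinet [([0.3771, 0.3766], 0.59)]
0.0187
```

View pics/scene0.png

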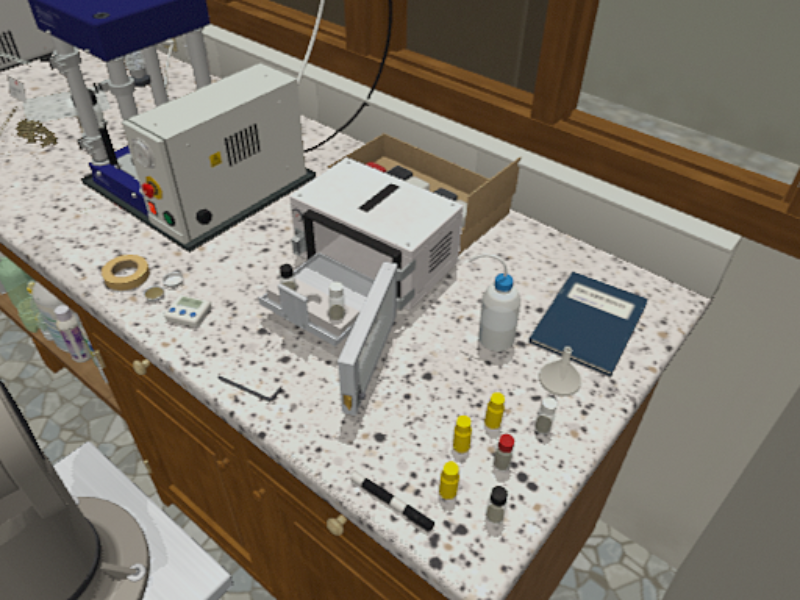

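View pics/top0.png

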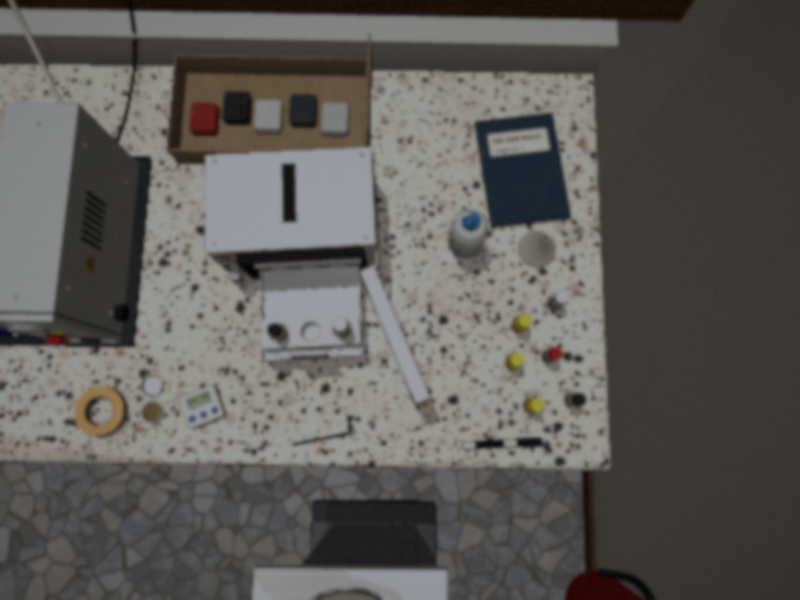

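The red vial is at about (503,452) in the scene view and (555,354) in the top view, with three yellow look-alikes to its left. The door is open towards the robot and the tray is out.

```bash
cat > h.py <<'E'
import numpy as np, cv2
from station import bot
def ray(r,uv):
    K=r["intrinsics"];E=r["extrinsics"]
    d=np.array([(uv[0]-K[0,2])/K[0,0],-(uv[1]-K[1,2])/K[1,1],-1.0])
    d=E[:3,:3]@d
    return E[:3,3],d/np.linalg.norm(d)
def atz(r,uv,z):
    o,d=ray(r,uv); return o+d*(z-o[2])/d[2]
def tri(rs,uvs):
    A=np.zeros((3,3));b=np.zeros(3);L=[]
    for r,uv in zip(rs,uvs):
        o,d=ray(r,uv);P=np.eye(3)-np.outer(d,d);A+=P;b+=P@o;L.append((o,d))
    X=np.linalg.solve(A,b)
    return X,[np.linalg.norm((np.eye(3)-np.outer(d,d))@(X-o)) for o,d in L]
def proj(r,X):
    E=r["extrinsics"];K=r["intrinsics"]
    p=E[:3,:3].T@(np.asarray(X)-E[:3,3])
    return np.array([K[0,0]*p[0]/-p[2]+K[0,2],K[1,1]*-p[1]/-p[2]+K[1,2]])
E
python3 - <<'E'
from h import *
np.set_printoptions(precision=4,suppress=True)
S=bot.read_camera("scene");T=bot.read_camera("top")
sz=np.array([512,384])
def best(t,c): 
    d=bot.place_of(t,c); return [np.array(x["location"])*sz for x in d]
for t,z in [("vial_black",0),("vial_white",0),("vial_left",.042),("vial_right",.042),("pocket",.042),("tray_tab",.106),("door_hinge",.134),("door_edge",.134),("cabinet",0)]:
    s=best(t,"scene");p=best(t,"top")
    if s and p:
        X,e=tri([S,T],[s[0],p[0]]); print(t,X,np.array(e),"S",atz(S,s[0],z),"T",atz(T,p[0],z))
    else: print(t,s,p)
s=best("vial_red","scene");p=best("vial_red","top")
print("red S",[atz(S,a,0)[:2] for a in s]);print("red T",[atz(T,a,0)[:2] for a in p])
c=S["color"];cv2.imwrite("pics/sA.png",cv2.resize(c[230:350,260:380,::-1],(720,720),interpolation=cv2.INTER_CUBIC))
cv2.imwrite("pics/sB.png",cv2.resize(c[95:265,160:310,::-1],None,fx=3.5*1.0,fy=3.5,interpolation=cv2.INTER_CUBIC))
c=T["color"];cv2.imwrite("pics/tB.png",cv2.resize(c[85:285,120:390,::-1],None,fx=2.9,fy=2.9,interpolation=cv2.INTER_CUBIC))
E
```

```text
vial_black [ 0.4214 -0.3681  0.0272] [0.0016 0.0016] S [ 0.4373 -0.3629  0.    ] T [ 0.4213 -0.3738  0.    ]
vial_white [ 0.6037 -0.3448 -0.0059] [0.0065 0.0065] S [ 0.6048 -0.3506  0.    ] T [ 0.5982 -0.3384  0.    ]
vial_left [0.5299 0.1217 0.0462] [0.0078 0.0078] S [0.5385 0.12   0.042 ] T [0.5246 0.1276 0.042 ]
vial_right [0.4991 0.0255 0.1389] [0.0322 0.0322] S [0.5392 0.1259 0.042 ] T [0.5399 0.0162 0.042 ]
pocket [0.5339 0.07   0.0433] [0.0024 0.0024] S [0.5329 0.0726 0.042 ] T [0.5359 0.0687 0.042 ]
tray_tab [0.4827 0.0681 0.1138] [0.0036 0.0036] S [0.4852 0.0771 0.106 ] T [0.4863 0.067  0.106 ]
door_hinge [ 0.6297 -0.0348  0.1317] [0.0032 0.0032] S [ 0.6302 -0.0384  0.134 ] T [ 0.6267 -0.0327  0.134 ]
door_edge [ 0.4327 -0.1249  0.1456] [0.0014 0.0014] S [ 0.439  -0.1167  0.134 ] T [ 0.4344 -0.1263  0.134 ]
cabinet [0.7432 0.1037 0.0019] [0.0004 0.0004] S [0.7445 0.1054 0.    ] T [0.7442 0.1037 0.    ]
red S [array([ 0.5003, -0.3326]), array([ 0.4929, -0.2765]), array([ 0.5582, -0.2851]), array([ 0.4228, -0.2954])]
red T [array([ 0.4234, -0.309 ]), array([ 0.5536, -0.2793]), array([ 0.4933, -0.2727]), array([ 0.5061, -0.3282])]
```

View pics/sA.png

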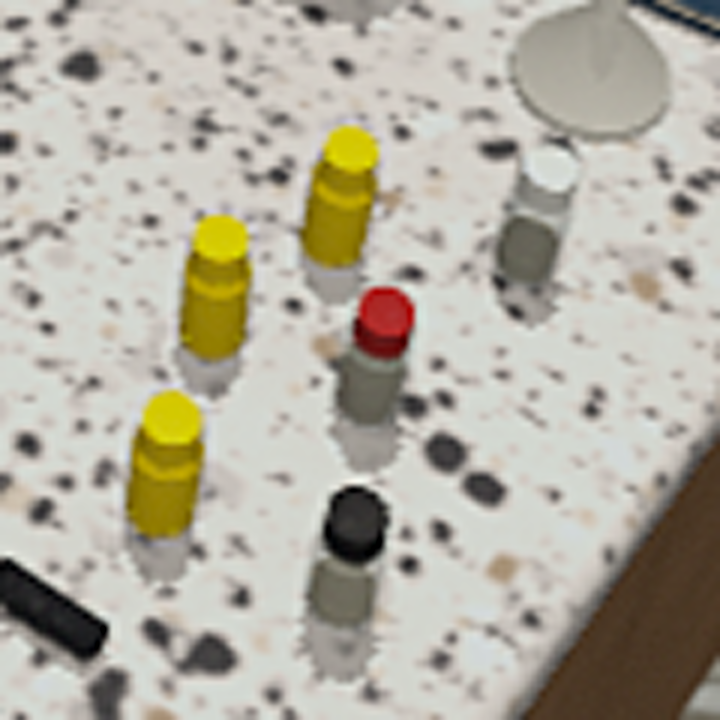

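View pics/sB.png

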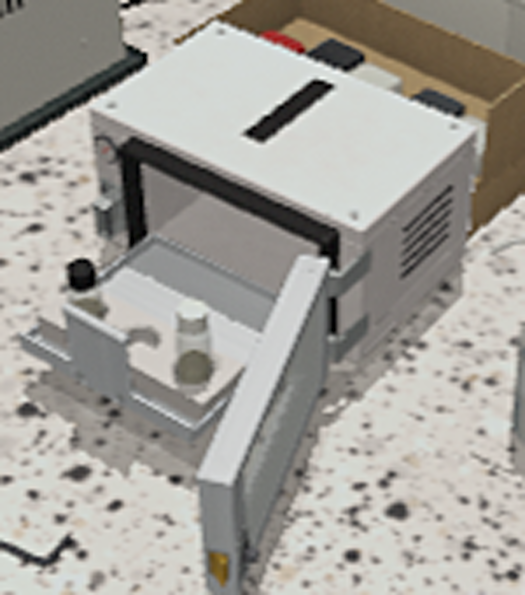

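View pics/tB.png

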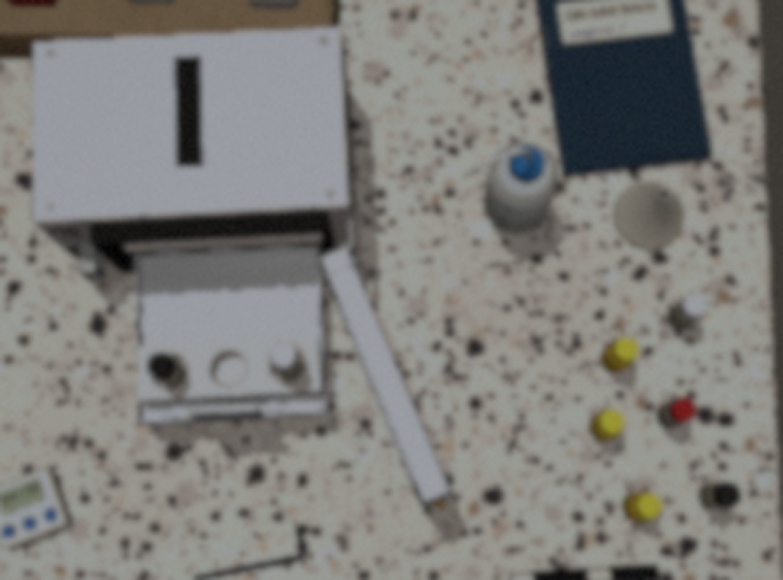

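```bash
cat > m.py <<'E'
from h import *
from scipy.optimize import least_squares
np.set_printoptions(precision=4,suppress=True)
S=bot.read_camera("scene");T=bot.read_camera("top")
# cabinet
sc=np.array([(92,110),(220,22),(476,125),(360,230)])/3.5+[160,95]
tc=np.array([(35,222),(33,40),(340,28),(350,207)])/2.9+[120,85]
M=np.array([(-.0825,.135,.14),(.0825,.135,.14),(.0825,-.135,.14),(-.0825,-.135,.14)])
for i in range(4): print("corner",atz(S,sc[i],.14),atz(T,tc[i],.14))
def R(a): return np.array([[np.cos(a),-np.sin(a),0],[np.sin(a),np.cos(a),0],[0,0,1]])
def f(p,cams):
    o=[]
    for i in range(4):
        X=R(p[2])@M[i]+[p[0],p[1],0]
        if 'S' in cams:o+=list(proj(S,X)-sc[i])
        if 'T' in cams:o+=list(proj(T,X)-tc[i])
    return o
for cams in ("S","T","ST"):
    s=least_squares(f,[.744,.104,0],args=(cams,)); print(cams,s.x,np.abs(s.fun).max())
p=s.x
def cab(v): return R(p[2])@np.array(v)+[p[0],p[1],0]
uvS=np.array([385,310])/6+[260,230]; uvT=np.array([682,409])/2.9+[120,85]
print("red",tri([S,T],[uvS,uvT]),atz(S,uvS,.062),atz(T,uvT,.062))
E
python3 m.py
```

```text
corner [0.6437 0.2233 0.14  ] [0.6447 0.2294 0.14  ]
corner [0.8086 0.2357 0.14  ] [0.809  0.2432 0.14  ]
corner [ 0.8281 -0.0234  0.14  ] [ 0.8252 -0.0247  0.14  ]
corner [ 0.6643 -0.0357  0.14  ] [ 0.6623 -0.0373  0.14  ]
S [0.7369 0.1012 0.0626] 1.3669670877669802
T [0.7354 0.1026 0.0683] 0.9348897360308683
ST [0.736  0.102  0.0665] 1.6927168484417905
red (array([ 0.5033, -0.3358,  0.061 ]), [np.float64(0.001114661281785857), np.float64(0.0011146612817858124)]) [ 0.5036 -0.3368  0.062 ] [ 0.5024 -0.3347  0.062 ]
```

```bash
python3 - <<'E'
from h import *
S=bot.read_camera("scene");T=bot.read_camera("top")
# average several for noise
def avg(c,n=1): return bot.read_camera(c)["color"].astype(float)
def crop(im,x,y,w,h,f,name):
    o=cv2.resize(im[y:y+h,x:x+w,::-1],None,fx=f,fy=f,interpolation=cv2.INTER_CUBIC)
    for i in range(0,w,10): cv2.putText(o,str(x+i),(int(i*f),8),0,.3,(0,0,255),1); cv2.line(o,(int((i+.5)*f),10),(int((i+.5)*f),14),(0,0,255),1)
    for i in range(0,h,10): cv2.putText(o,str(y+i),(0,int(i*f)+4),0,.3,(0,0,255),1); cv2.line(o,(18,int((i+.5)*f)),(22,int((i+.5)*f)),(0,0,255),1)
    cv2.imwrite(f"pics/{name}.png",o)
crop(S["color"],160,150,100,75,8,"z_s_tray")
crop(T["color"],160,170,90,65,8,"z_t_tray")
crop(S["color"],210,160,60,105,5.5,"z_s_door")
crop(T["color"],225,165,60,110,5.4,"z_t_door")
E
```

```text
(no output)
```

View pics/z_s_tray.png

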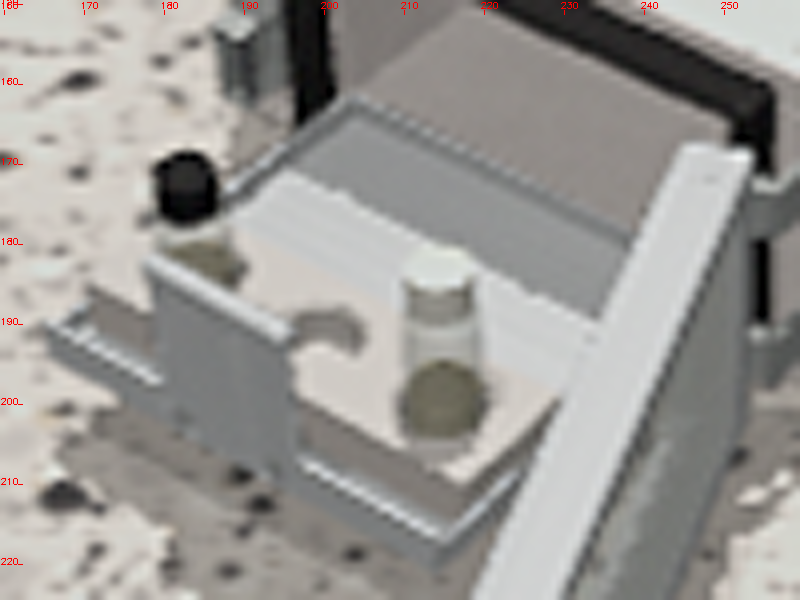

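View pics/z_t_tray.png

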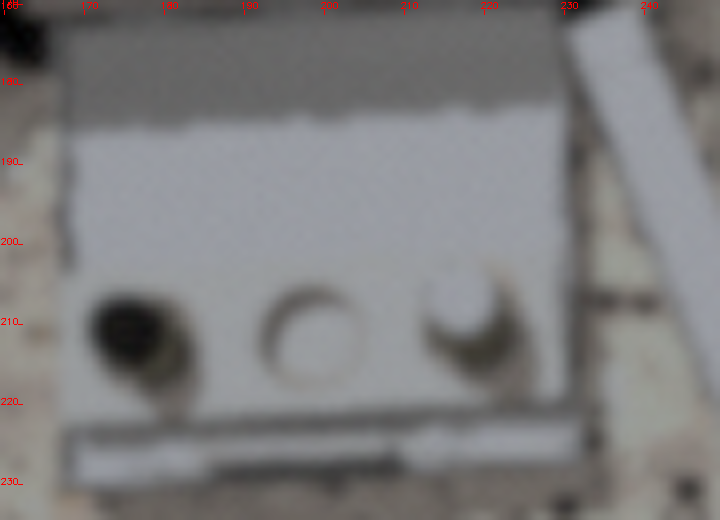

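View pics/z_s_door.png

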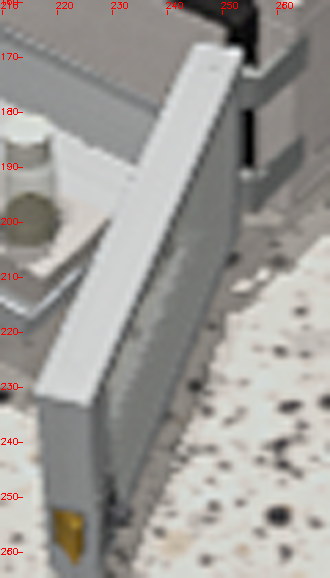

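View pics/z_t_door.png

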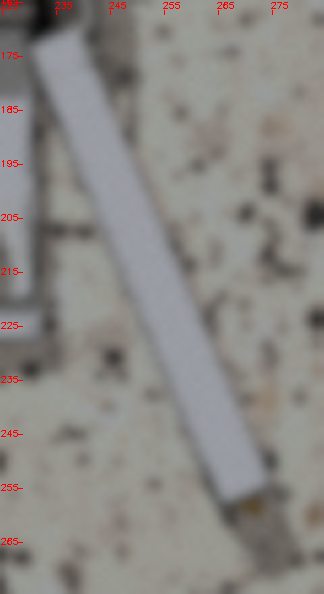

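```bash
cat >> m.py <<'E'
print('----')
oS=np.array([160,150]);oT=np.array([160,170])
P={}
def both(n,s,t,z,os=oS,ot=oT,fs=8,ft=8):
    s=np.array(s)/fs+os if s is not None else None; t=np.array(t)/ft+ot if t is not None else None
    if s is not None: print(n,"S",atz(S,s,z)[:2],end=" ")
    if t is not None: print(n,"T",atz(T,t,z)[:2],end=" ")
    if s is not None and t is not None: print(*tri([S,T],[s,t]),end="")
    print()
both("Lcap",(187,172),(127,330),.104)
both("Rcap",(439,270),(463,300),.118)
both("hole",None,(312,338),.058)
both("tabL",(148,262),(205,466),.106)
both("tabR",(295,340),(400,455),.106)
dS=np.array([210,160]);dT=np.array([225,165])
k=dict(os=dS,ot=dT,fs=5.5,ft=5.4)
both("door free inner",(38,392),(222,503),.134,**k)
both("door free outer",(95,402),(268,487),.134,**k)
both("door hinge inner",(195,45),(35,45),.134,**k)
both("door hinge outer",(242,50),(78,30),.134,**k)
E
python3 m.py | sed -n '/----/,$p'
```

```text
----
Lcap S [0.5303 0.1215] Lcap T [0.5281 0.1227] [0.529  0.1218 0.1045] [np.float64(0.0012455427325463494), np.float64(0.0012455427325464917)]
Rcap S [0.5378 0.0151] Rcap T [0.537  0.0169] [0.5378 0.0164 0.117 ] [np.float64(0.0009308262362940342), np.float64(0.0009308262362940162)]
hole T [0.5331 0.0719] 
tabL S [0.4906 0.0972] tabL T [0.4858 0.096 ] [0.4865 0.0943 0.1103] [np.float64(0.0014960542762459403), np.float64(0.0014960542762459776)]
tabR S [0.495  0.0364] tabR T [0.49  0.036] [0.491  0.0344 0.1098] [np.float64(0.0017589209120195722), np.float64(0.001758920912019511)]
door free inner S [ 0.4165 -0.1066] door free inner T [ 0.4144 -0.1034] [ 0.4158 -0.1046  0.1328] [np.float64(0.0018348677325306887), np.float64(0.00183486773253067)]
door free outer S [ 0.4271 -0.1273] door free outer T [ 0.4216 -0.1236] [ 0.424  -0.1257  0.1349] [np.float64(0.0032297881145798937), np.float64(0.003229788114579831)]
door hinge inner S [ 0.6182 -0.0163] door hinge inner T [ 0.6203 -0.0153] [ 0.6205 -0.0149  0.1318] [np.float64(0.0004363704416273526), np.float64(0.00043637044162727706)]
door hinge outer S [ 0.6295 -0.0351] door hinge outer T [ 0.6277 -0.0348] [ 0.628  -0.0354  0.1349] [np.float64(0.000720061194719514), np.float64(0.0007200611947195325)]
```

```bash
python3 - <<'E'
from h import *
np.set_printoptions(precision=3,suppress=True)
S=bot.read_camera("scene");T=bot.read_camera("top")
for n,uv,z in [("base FR",(135,345),0),("base BR",(150,157),0),("top front R",(55,318),.2),("top back R",(78,104),.2),("topFR z.3",(55,318),.3)]:
    print(n,atz(T,np.array(uv)*.64,z))
for n,uv in [("box base front S",(190,240)),("box base right",(313,178)),("front-left base",(88,182))]:
    print(n,atz(S,np.array(uv)*.64,0))
for n,uv in [("box top right-front S",(180,160)),("top right back",(300,80))]:
    print(n,[atz(S,np.array(uv)*.64,z) for z in (.15,.2,.25)])
# vials by caps, z=.062
for n,uv in [("yel",(350,148)),("yel2",(220,240)),("yel3",(172,418)),("blk",(358,515)),("wht",(552,168))]:
    print(n,atz(S,np.array(uv)/6+[260,230],.062))
o=bot.get_obs();print(o["t"])
E
```

```text
base FR [0.513 0.386 0.   ]
base BR [0.863 0.392 0.   ]
top front R [0.527 0.421 0.2  ]
top back R [0.862 0.425 0.2  ]
topFR z.3 [0.511 0.366 0.3  ]
box base front S [0.543 0.426 0.   ]
box base right [0.862 0.399 0.   ]
front-left base [0.528 0.761 0.   ]
box top right-front S [array([0.584, 0.46 , 0.15 ]), array([0.54 , 0.386, 0.2  ]), array([0.497, 0.311, 0.25 ])]
top right back [array([0.972, 0.534, 0.15 ]), array([0.9  , 0.454, 0.2  ]), array([0.828, 0.374, 0.25 ])]
yel [ 0.557 -0.286  0.062]
yel2 [ 0.491 -0.273  0.062]
yel3 [ 0.418 -0.304  0.062]
blk [ 0.428 -0.375  0.062]
wht [ 0.599 -0.351  0.062]
2.6
```

Request:
step_arm(increments=[[0.02,-0.035,0.02,0,0,-4,-0.15],[0.04,-0.07,0.03,0,0,-8,-0.15],[0.06,-0.105,0.04,0,0,-12,-0.15],[0.08,-0.14,0.05,0,0,-16,-0.15],[0.1,-0.175,0.05,0,0,-20,-0.15],[0.12,-0.21,0.05,0,0,-24,-0.15],[0.14,-0.245,0.05,0,0,-28,-0.15],[0.16,-0.28,0.05,0,0,-28,-0.15],[0.18,-0.315,0.05,0,0,-28,-0.15],[0.2,-0.35,0.05,0,0,-28,-0.15]])

```text
t: 3.43
eef_pos: [0.4006, 0.2929, 0.2498]
tool_rot: [0.0, 0.385, 0.923, 0.001]
contact_force: [1.4, -0.2, -0.2]
gripper_width: 0.58
```

Request:
step_arm(increments=[[0.01,-0.04,0,0,0,0,-0.15],[0.02,-0.08,0,0,0,0,-0.15],[0.03,-0.12,0,0,0,0,-0.15],[0.04,-0.16,0,0,0,0,-0.15],[0.05,-0.2,0,0,0,0,-0.15],[0.06,-0.24,0,0,0,0,-0.15],[0.07,-0.28,0,0,0,0,-0.15],[0.08,-0.32,0,0,0,0,-0.15],[0.09,-0.36,0,0,0,0,-0.15],[0.1,-0.4,0,0,0,0,-0.15]])

```text
t: 4.27
eef_pos: [0.5002, -0.1072, 0.2499]
tool_rot: [0.0, 0.384, 0.923, 0.001]
contact_force: [1.3, 0.4, -0.4]
gripper_width: 0.572
```

Request:
step_arm(increments=[[0.0,-0.04,0,0,0,0,-0.15],[0.001,-0.08,0,0,0,0,-0.15],[0.002,-0.12,0,0,0,0,-0.15],[0.003,-0.16,-0.02,0,0,0,-0.15],[0.003,-0.195,-0.05,0,0,0,-0.15],[0.003,-0.22,-0.08,0,0,0,-0.15],[0.003,-0.231,-0.11,0,0,0,-0.15],[0.003,-0.231,-0.14,0,0,0,-0.15],[0.003,-0.231,-0.16,0,0,0,-0.15],[0.003,-0.231,-0.16,0,0,0,-0.15]])

```text
t: 5.1
eef_pos: [0.5003, -0.3346, 0.0851]
tool_rot: [-0.004, 0.385, 0.923, 0.0]
contact_force: [-0.1, 0.6, -0.3]
gripper_width: 0.575
```

```bash
cat > look.py <<'E'
import sys
from h import *
n=sys.argv[1]; o=bot.get_obs(); print(o["t"],o["eef_pos"],o["q"].round(2) if hasattr(o["q"],"round") else o["q"])
for c in ("scene","top"):
    r=bot.read_camera(c)
    if len(sys.argv)>2:
        X=np.array([float(a) for a in sys.argv[2].split(",")]); u=proj(r,X); print(c,u)
        w=int(sys.argv[3]) if len(sys.argv)>3 else 50
        x=int(np.clip(u[0]-w,0,512-2*w));y=int(np.clip(u[1]-w*.75,0,384-1.5*w))
        im=cv2.resize(r["color"][y:y+int(1.5*w),x:x+2*w,::-1],(800,600),interpolation=cv2.INTER_CUBIC)
        print(c,"crop origin",x,y,"scale",400/w)
    else: im=cv2.resize(r["color"][:,:,::-1],(800,600))
    cv2.imwrite(f"pics/{n}_{c}.png",im)
E
python3 look.py a1 .503,-.336,.05 50
```

```text
5.1 [ 0.50026201 -0.33462324  0.08506707] [ 0.04  0.56  0.61  1.86 -0.42  0.86  1.64]
scene [323.04568199 284.85420628]
scene crop origin 273 247 scale 8.0
top [354.62175134 226.34386776]
top crop origin 304 188 scale 8.0
```

View pics/a1_scene.png

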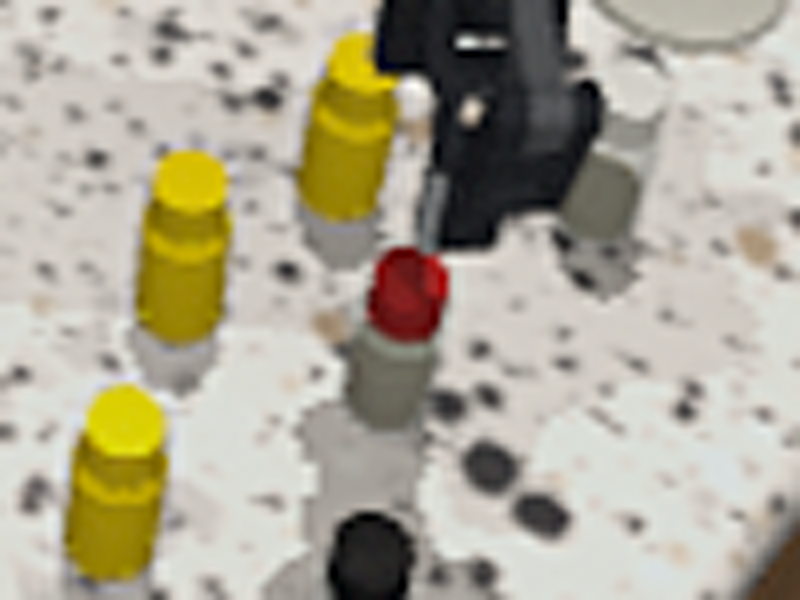

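View pics/a1_top.png

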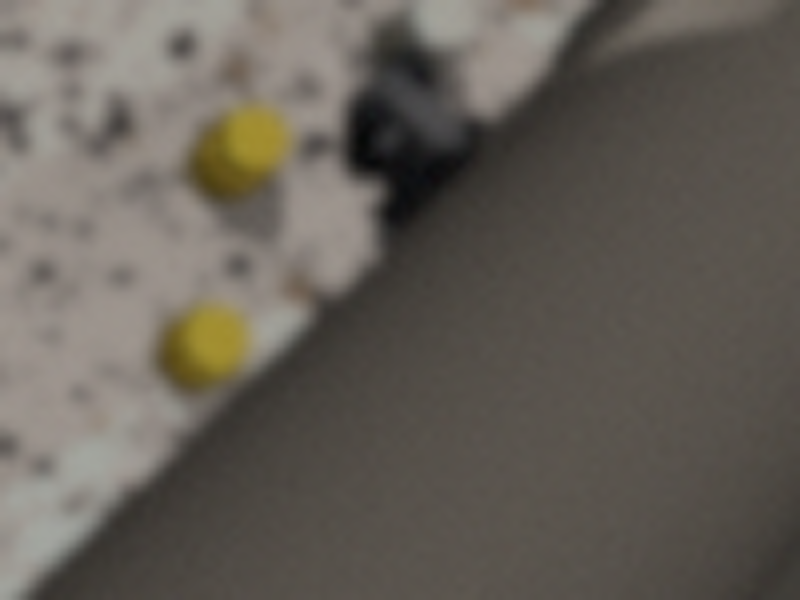

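```bash
python3 - <<'E'
from h import *
S=bot.read_camera("scene")
c=np.array([.5003,-.3346,.085])
for a in (45,-45):
  for s in (-1,1):
    d=np.array([np.cos(np.radians(a)),np.sin(np.radians(a)),0])*s*.032
    for dz in (0,.04,.08): print(a,s,dz,((proj(S,c+d+[0,0,dz])-[273,247])*8).round())
E
```

```text
45 -1 0 [433. 332.]
45 -1 0.04 [453. 241.]
45 -1 0.08 [475. 144.]
45 1 0 [381. 133.]
45 1 0.04 [399.  41.]
45 1 0.08 [418. -58.]
-45 -1 0 [288. 239.]
-45 -1 0.04 [303. 147.]
-45 -1 0.08 [320.  49.]
-45 1 0 [524. 221.]
-45 1 0.04 [547. 129.]
-45 1 0.08 [571.  31.]
```

```bash
python3 look.py a2 .503,-.336,.12 100
```

```text
5.25 [ 0.5037893  -0.33673048  0.09066423] [ 0.03  0.56  0.62  1.85 -0.42  0.86  1.64]
scene [327.17973884 265.29481538]
scene crop origin 227 190 scale 4.0
top [361.11906053 223.17483959]
top crop origin 261 148 scale 4.0
```

View pics/a2_scene.png

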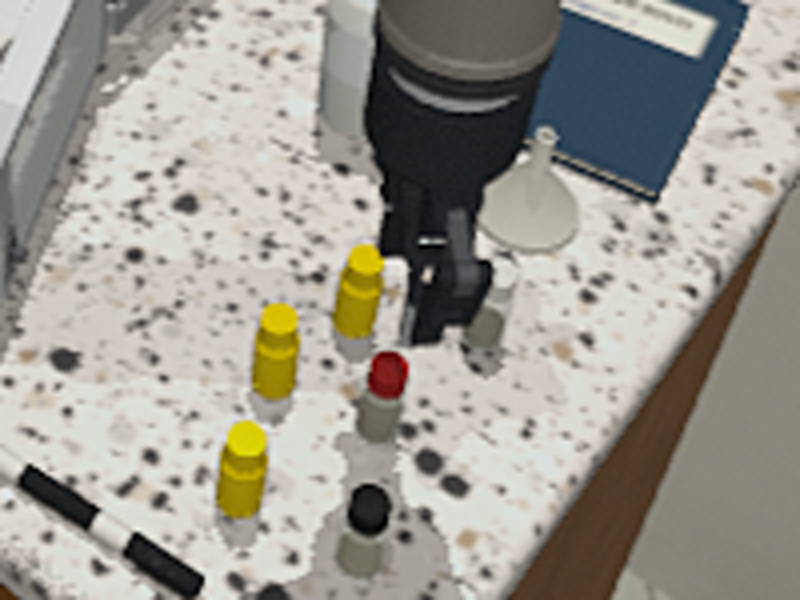

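```bash
python3 - <<'E'
from h import *
np.set_printoptions(precision=3,suppress=True)
o=bot.get_obs();print(o["t"],o["eef_pos"],o["tool_rot"],o["joint_vel"])
S=bot.read_camera("scene");T=bot.read_camera("top")
for n,r,(x,y,w,h) in (("S",S,(265,130,130,180)),("T",T,(290,160,160,120))):
    f=600/h if n=="S" else 5
    im=cv2.resize(r["color"][y:y+h,x:x+w,::-1],None,fx=f,fy=f,interpolation=cv2.INTER_CUBIC)
    im=cv2.convertScaleAbs(im,alpha=1.6,beta=20)
    for dz in (0,.02,.04,.07,.1):
        u=(proj(r,np.array(o["eef_pos"])+[0,0,dz])-[x,y])*f
        cv2.circle(im,(int(u[0]),int(u[1])),3,(0,255,0),-1)
    cv2.imwrite(f"pics/g_{n}.png",im)
E
```

```text
5.35 [ 0.504 -0.337  0.091] [ 0.002  0.384  0.923 -0.   ] [-0.002 -0.005 -0.001  0.003 -0.003 -0.003  0.001]
```

View pics/g_S.png

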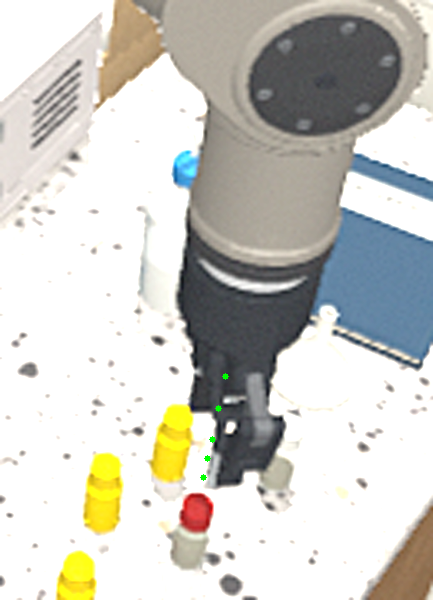

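View pics/g_T.png

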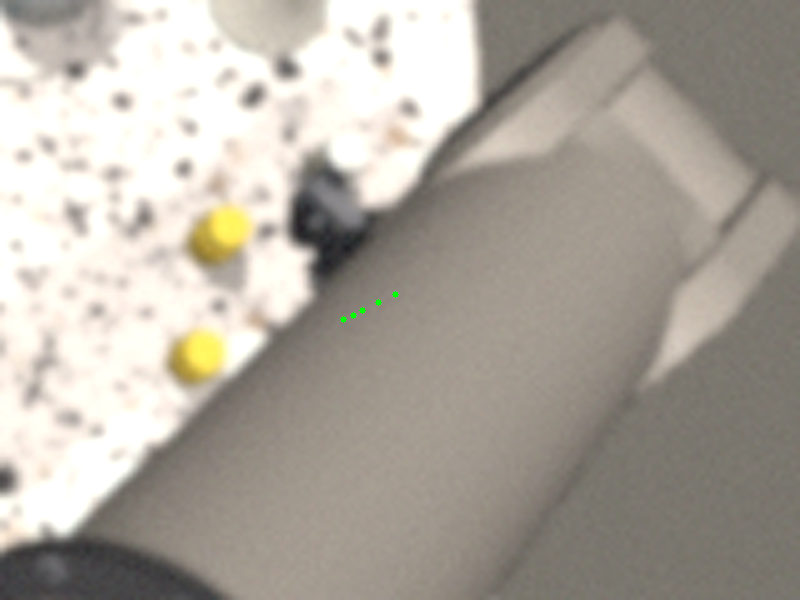

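```bash
python3 - <<'E'
from h import *
np.set_printoptions(precision=3,suppress=True)
S=bot.read_camera("scene");T=bot.read_camera("top")
for n,u in (("tip left-bottom",(210,487)),("tip right-bottom",(243,482)),("upper part right",(283,425))):
    p=np.array(u)/3.3333+[265,130]
    print(n,[atz(S,p,z) for z in (.09,.1,.12)])
for n,u in (("T finger near",(320,275)),("T finger top",(330,185)),("T left",(293,215))):
    p=np.array(u)/5+[290,160]
    print(n,[atz(T,p,z) for z in (.09,.1,.12,.14)])
E
```

```text
tip left-bottom [array([ 0.502, -0.343,  0.09 ]), array([ 0.495, -0.346,  0.1  ]), array([ 0.481, -0.352,  0.12 ])]
tip right-bottom [array([ 0.519, -0.357,  0.09 ]), array([ 0.511, -0.36 ,  0.1  ]), array([ 0.497, -0.365,  0.12 ])]
upper part right [array([ 0.575, -0.354,  0.09 ]), array([ 0.567, -0.357,  0.1  ]), array([ 0.551, -0.362,  0.12 ])]
T finger near [array([ 0.527, -0.326,  0.09 ]), array([ 0.526, -0.324,  0.1  ]), array([ 0.523, -0.319,  0.12 ]), array([ 0.52 , -0.314,  0.14 ])]
T finger top [array([ 0.574, -0.332,  0.09 ]), array([ 0.572, -0.33 ,  0.1  ]), array([ 0.568, -0.325,  0.12 ]), array([ 0.564, -0.321,  0.14 ])]
T left [array([ 0.558, -0.313,  0.09 ]), array([ 0.556, -0.311,  0.1  ]), array([ 0.553, -0.306,  0.12 ]), array([ 0.549, -0.302,  0.14 ])]
```

```bash
python3 - <<'E'
from h import *
np.set_printoptions(precision=3,suppress=True)
S=bot.read_camera("scene");T=bot.read_camera("top")
print(tri([S,T],[np.array((232,427))/3.3333+[265,130],np.array((318,212))/5+[290,160]]))
print(tri([S,T],[np.array((283,425))/3.3333+[265,130],np.array((372,215))/5+[290,160]]))
for n,r,(x,y,w,h) in (("S2",S,(310,220,50,60)),("T2",T,(335,185,50,50))):
    im=cv2.resize(r["color"][y:y+h,x:x+w,::-1],None,fx=10,fy=10,interpolation=cv2.INTER_CUBIC)
    cv2.imwrite(f"pics/g_{n}.png",cv2.convertScaleAbs(im,alpha=2.2,beta=30))
E
```

```text
(array([ 0.56 , -0.327,  0.08 ]), [np.float64(0.0015642309244299495), np.float64(0.0015642309244298467)])
(array([ 0.56 , -0.354,  0.103]), [np.float64(0.005144872231922211), np.float64(0.005144872231922278)])
```

View pics/g_S2.png

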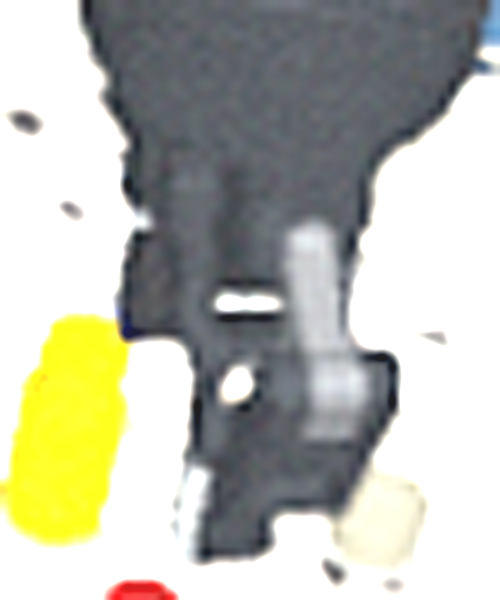

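View pics/g_T2.png

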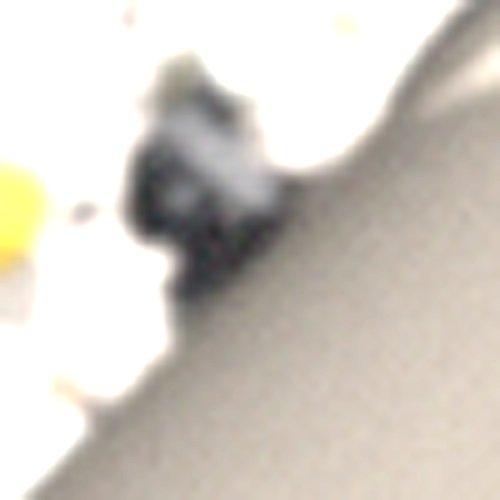

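Request:
step_arm(increments=[[0,0,0.03,0,0,0,-1],[0,0,0.06,0,0,0,-1],[0,0,0.06,0,0,0,-1],[0,0,0.06,0,0,0,-1],[0,0,0.06,0,0,0,-1],[0,0,0.06,0,0,0,-1]])

```text
t: 6.15
eef_pos: [0.5025, -0.3357, 0.1485]
tool_rot: [-0.001, 0.384, 0.923, 0.0]
contact_force: [0.2, -0.4, 0.8]
gripper_width: 1.002
```

```bash
python3 - <<'E'
from h import *
o=bot.get_obs();print(o["t"],o["eef_pos"],o["gripper_width"])
S=bot.read_camera("scene")
x,y,w,h=280,180,90,110;f=7
im=cv2.resize(S["color"][y:y+h,x:x+w,::-1],None,fx=f,fy=f,interpolation=cv2.INTER_CUBIC)
im=cv2.convertScaleAbs(im,alpha=1.8,beta=20)[:600]
for dz in (0,.02,.04,.07,.1):
    u=(proj(S,np.array(o["eef_pos"])+[0,0,dz])-[x,y])*f
    cv2.circle(im,(int(u[0]),int(u[1])),3,(0,255,0),-1)
cv2.imwrite("pics/g3.png",im)
E
```

```text
6.15 [ 0.50245889 -0.33565811  0.14848341] 1.0020296085145268
```

View pics/g3.png

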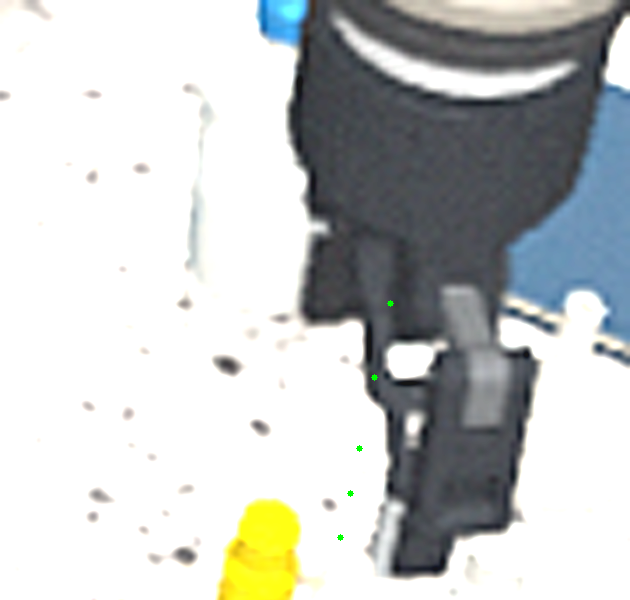

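```bash
python3 - <<'E'
from h import *
o=bot.get_obs()
S=bot.read_camera("scene");c=np.array(o["eef_pos"])
for a in range(0,360,20):
    d=np.array([np.cos(np.radians(a)),np.sin(np.radians(a)),0])
    print(a,[((proj(S,c+d*r+[0,0,.013])-[280,180])*7).round() for r in (.0425,.057)])
E
```

```text
0 [array([424., 422.]), array([450., 393.])]
20 [array([377., 403.]), array([387., 368.])]
40 [array([327., 396.]), array([321., 360.])]
60 [array([279., 403.]), array([257., 368.])]
80 [array([239., 422.]), array([204., 394.])]
100 [array([211., 452.]), array([165., 433.])]
120 [array([198., 490.]), array([148., 483.])]
140 [array([204., 530.]), array([154., 538.])]
160 [array([226., 570.]), array([184., 591.])]
180 [array([265., 602.]), array([236., 635.])]
200 [array([314., 624.]), array([302., 665.])]
220 [array([368., 631.]), array([375., 675.])]
240 [array([419., 624.]), array([444., 664.])]
260 [array([460., 602.]), array([501., 634.])]
280 [array([487., 569.]), array([536., 590.])]
300 [array([497., 530.]), array([548., 537.])]
320 [array([488., 489.]), array([536., 482.])]
340 [array([463., 452.]), array([501., 433.])]
```

Request:
step_arm(increments=[[0,0,0,0,0,0,1],[0,0,0,0,0,0,1],[0,0,0,0,0,0,1],[0,0,0,0,0,0,1],[0,0,0,0,0,0,1],[0,0,0,0,0,0,1],[0,0,0,0,0,0,1]])

```text
t: 6.83
eef_pos: [0.503, -0.3363, 0.1494]
tool_rot: [-0.0, 0.385, 0.923, 0.0]
contact_force: [-0.8, -0.6, -1.7]
gripper_width: 0.003
```

```bash
cat > g.py <<'E'
from h import *
import sys
o=bot.get_obs();print(o["t"],o["eef_pos"],o["gripper_width"])
S=bot.read_camera("scene")
x,y,w,h=280,180,90,110;f=7
im=cv2.resize(S["color"][y:y+h,x:x+w,::-1],None,fx=f,fy=f,interpolation=cv2.INTER_CUBIC)
im=cv2.convertScaleAbs(im,alpha=1.8,beta=20)[:600]
for dz in (0,.02,.04,.07,.1):
    u=(proj(S,np.array(o["eef_pos"])+[0,0,dz])-[x,y])*f
    cv2.circle(im,(int(u[0]),int(u[1])),3,(0,255,0),-1)
cv2.imwrite(f"pics/{sys.argv[1]}.png",im)
E
python3 g.py g4
```

```text
6.8333 [ 0.50298598 -0.33628002  0.14940398] 0.0026388871522399346
```

View pics/g4.png

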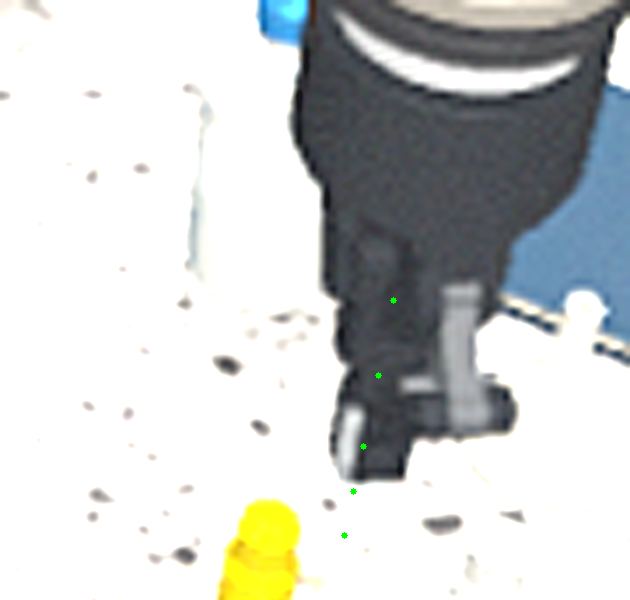

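Request:
step_arm(increments=[[0,0.035,0,0,0,0,1],[0,0.07,0,0,0,0,1],[0,0.105,0,0,0,0,1],[0,0.14,-0.03,0,0,0,1],[0,0.146,-0.06,0,0,0,1],[0,0.146,-0.09,0,0,0,1],[0,0.146,-0.12,0,0,0,1],[0,0.146,-0.13,0,0,0,1],[0,0.146,-0.13,0,0,0,1],[0,0.146,-0.13,0,0,0,1]])

```text
t: 7.72
eef_pos: [0.5032, -0.191, 0.02]
tool_rot: [0.0, 0.385, 0.923, -0.0]
contact_force: [-0.3, -0.3, -0.3]
gripper_width: 0.001
```

```bash
sed -i 's/x,y,w,h=.*;f=7/x,y,w,h=235,170,110,85;f=7/' g.py; python3 g.py g5; python3 look.py g5 .503,-.19,.05 80
```

```text
7.7167 [ 0.50320015 -0.19100849  0.0199738 ] 0.001093458105057214
7.7667 [ 0.50388429 -0.19127058  0.02070153] [-0.17  0.56  0.54  2.05 -0.47  0.65  1.46]
scene [270.30595601 251.12090304]
scene crop origin 190 191 scale 5.0
top [299.02416103 225.53758223]
top crop origin 219 165 scale 5.0
```

View pics/g5.png

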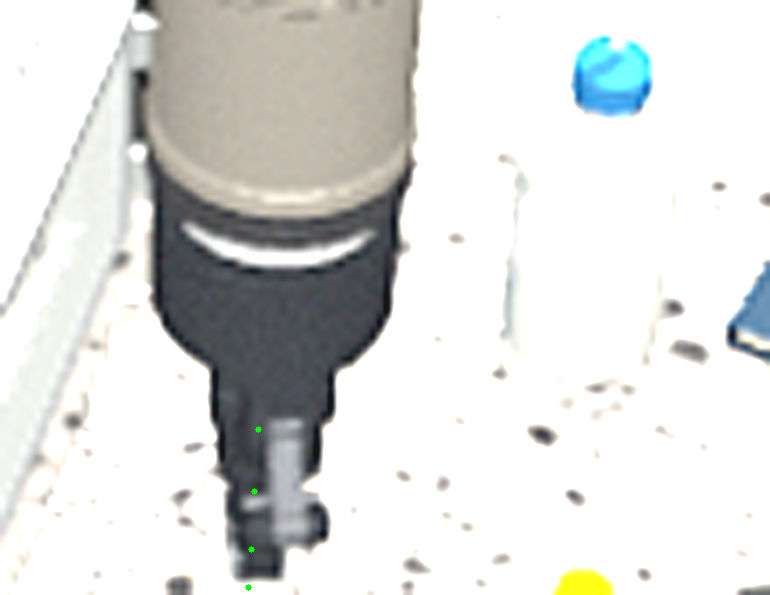

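View pics/g5_top.png

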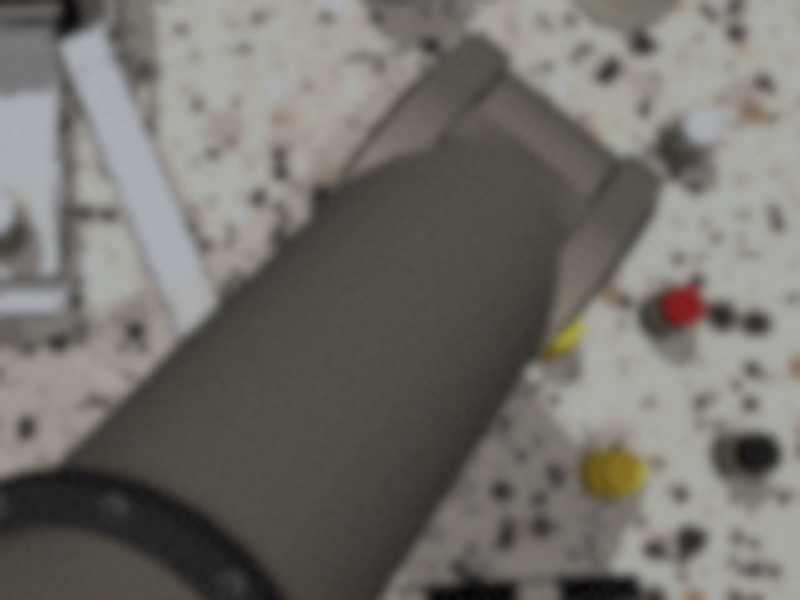

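View pics/g5_scene.png

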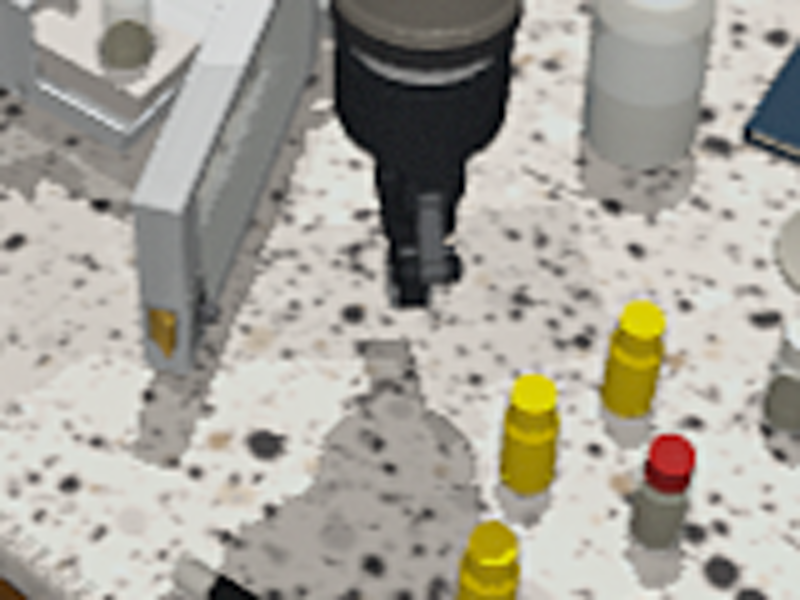

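```bash
python3 - <<'E'
from h import *
np.set_printoptions(precision=4,suppress=True)
o=bot.get_obs();print(o["t"],o["eef_pos"],o["tool_rot"])
S=bot.read_camera("scene")
for u in ((392,303),(410,305),(427,303)):
    p=np.array(u)/5+[190,191]; print(p,[atz(S,p,z) for z in (0.,.02,.04)])
print(proj(S,o["eef_pos"]))
print([ (d["location"],d["conf"]) for d in bot.place_of("vial_red","scene")])
x,y=250,225
im=cv2.resize(S["color"][y:y+60,x:x+60,::-1],None,fx=10,fy=10,interpolation=cv2.INTER_CUBIC)
im=cv2.convertScaleAbs(im,alpha=1.6,beta=30)
for i in range(0,60,10): cv2.putText(im,str(x+i),(i*10,10),0,.35,(0,0,255),1);cv2.putText(im,str(y+i),(0,i*10+5),0,.35,(0,0,255),1)
cv2.imwrite("pics/g6.png",im)
E
```

```text
7.8667 [ 0.5043 -0.1911  0.0211] [0.0015 0.3849 0.923  0.0003]
[268.4 251.6] [array([ 0.5317, -0.164 ,  0.    ]), array([ 0.5186, -0.1734,  0.02  ]), array([ 0.5056, -0.1828,  0.04  ])]
[272. 252.] [array([ 0.5364, -0.1716,  0.    ]), array([ 0.5233, -0.1808,  0.02  ]), array([ 0.5101, -0.19  ,  0.04  ])]
[275.4 251.6] [array([ 0.5429, -0.1773,  0.    ]), array([ 0.5295, -0.1864,  0.02  ]), array([ 0.5162, -0.1955,  0.04  ])]
[270.5731 258.6865]
[([0.6113, 0.7023], 0.82), ([0.5754, 0.7422], 0.8), ([0.6221, 0.7669], 0.65), ([0.5551, 0.8156], 0.61)]
```

View pics/g6.png

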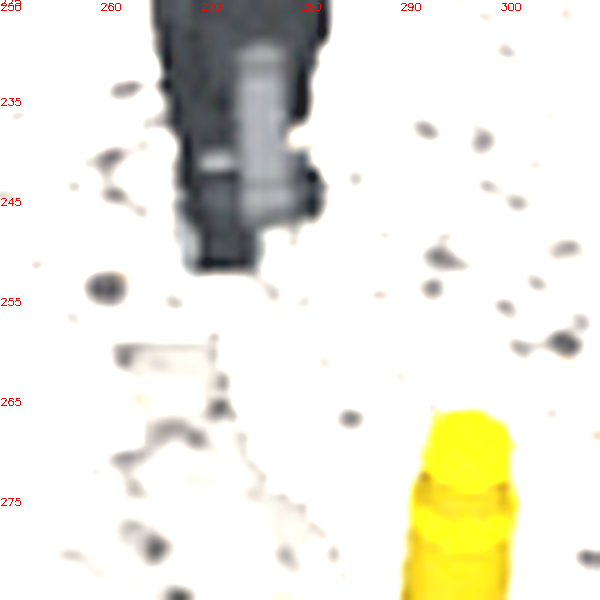

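```bash
python3 - <<'E'
from h import *
np.set_printoptions(precision=4,suppress=True)
S=bot.read_camera("scene");T=bot.read_camera("top")
print("door shadow T",atz(T,np.array((255,575))/5.4+[225,165],0),atz(T,np.array((298,560))/5.4+[225,165],0))
print("door shadow S",atz(S,np.array((135,455))/5+[190,191],0),atz(S,np.array((183,465))/5+[190,191],0))
print("tip shadow", atz(S,(261,259.5),0),atz(S,(271.5,259.5),0))
print("vial red foot S/T direct, reported", )
E
```

```text
door shadow T [ 0.384  -0.1225  0.    ] [ 0.3916 -0.1438  0.    ]
door shadow S [ 0.3846 -0.1278  0.    ] [ 0.3947 -0.1486  0.    ]
tip shadow [ 0.5009 -0.1652  0.    ] [ 0.5173 -0.1849  0.    ]
vial red foot S/T direct, reported
```

Request:
step_arm(increments=[[0,0,-0.002,0,0,0,1],[0,0,-0.004,0,0,0,1],[0,0,-0.006,0,0,0,1],[0,0,-0.008,0,0,0,1],[0,0,-0.01,0,0,0,1],[0,0,-0.012,0,0,0,1],[0,0,-0.014,0,0,0,1],[0,0,-0.014,0,0,0,1]])

```text
t: 8.73
eef_pos: [0.5027, -0.1902, 0.0049]
tool_rot: [-0.0, 0.385, 0.923, -0.0]
contact_force: [0.2, -0.6, -0.8]
gripper_width: 0.0
```

```bash
python3 - <<'E'
from h import *
np.set_printoptions(precision=4,suppress=True)
o=bot.get_obs();print(o["t"],o["eef_pos"],o["contact_force"])
S=bot.read_camera("scene")
x,y=240,215
im=cv2.resize(S["color"][y:y+75,x:x+75,::-1],None,fx=8,fy=8,interpolation=cv2.INTER_CUBIC)
for i in range(0,75,10): cv2.putText(im,str(x+i),(i*8,10),0,.35,(0,0,255),1);cv2.putText(im,str(y+i),(0,i*8+5),0,.35,(0,0,255),1)
p=(proj(S,o["eef_pos"])-[x,y])*8;cv2.circle(im,(int(p[0]),int(p[1])),3,(0,255,0),-1)
cv2.imwrite("pics/g7.png",im)
E
```

```text
8.7333 [ 0.5027 -0.1902  0.0049] [ 0.1696 -0.5611 -0.7535]
```

View pics/g7.png

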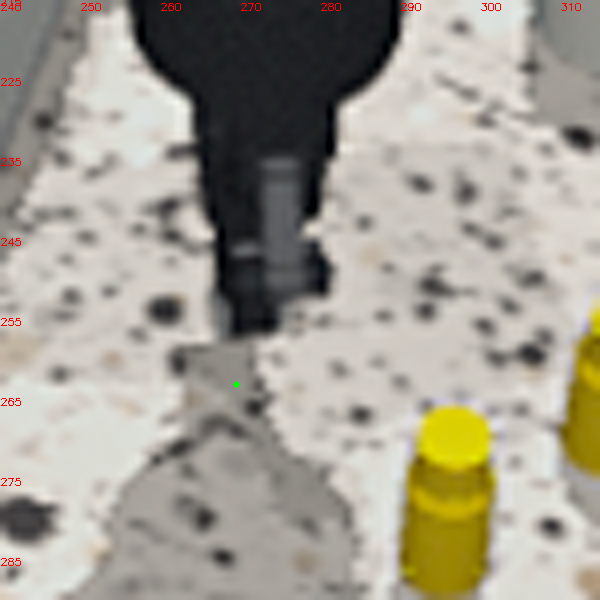

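Request:
step_arm(increments=[[0,0,-0.002,0,0,0,1],[0,0,-0.004,0,0,0,1],[0,0,-0.005,0,0,0,1],[0,0,-0.006,0,0,0,1]])

```text
t: 9.12
eef_pos: [0.5029, -0.1903, -0.0007]
tool_rot: [-0.0, 0.385, 0.923, 0.0]
contact_force: [-0.2, 0.4, -0.3]
gripper_width: 0.003
```

Request:
step_arm(increments=[[0,0,-0.002,0,0,0,1],[0,0,-0.003,0,0,0,1],[0,0,-0.004,0,0,0,1],[0,0,-0.004,0,0,0,1]])

```text
t: 9.45
eef_pos: [0.5028, -0.1902, -0.0048]
tool_rot: [-0.0, 0.385, 0.923, -0.0]
contact_force: [0.1, -0.1, 0.3]
gripper_width: -0.0
```

Request:
step_arm(increments=[[0,0,-0.001,0,0,0,1],[0,0,-0.002,0,0,0,1],[0,0,-0.003,0,0,0,1],[0,0,-0.004,0,0,0,1],[0,0,-0.005,0,0,0,1],[0,0,-0.005,0,0,0,1]])

```text
t: 9.95
eef_pos: [0.5029, -0.1902, -0.0098]
tool_rot: [-0.0, 0.385, 0.923, -0.0]
contact_force: [-0.3, 0.6, -0.4]
gripper_width: 0.0
```

```bash
cat > g7.py <<'E'
from h import *
import sys
np.set_printoptions(precision=4,suppress=True)
o=bot.get_obs();print(o["t"],o["eef_pos"],o["contact_force"],o["q"])
S=bot.read_camera("scene")
x,y=240,215
im=cv2.resize(S["color"][y:y+75,x:x+75,::-1],None,fx=8,fy=8,interpolation=cv2.INTER_CUBIC)
for i in range(0,75,10): cv2.putText(im,str(x+i),(i*8,10),0,.35,(0,0,255),1);cv2.putText(im,str(y+i),(0,i*8+5),0,.35,(0,0,255),1)
p=(proj(S,o["eef_pos"])-[x,y])*8;cv2.circle(im,(int(p[0]),int(p[1])),3,(0,255,0),-1)
cv2.imwrite(f"pics/{sys.argv[1]}.png",im)
E
python3 g7.py g8
```

```text
9.95 [ 0.5029 -0.1902 -0.0098] [-0.3379  0.574  -0.4281] [-0.1393  0.6089  0.4992  2.0574 -0.5091  0.5965  1.4953]
```

View pics/g8.png

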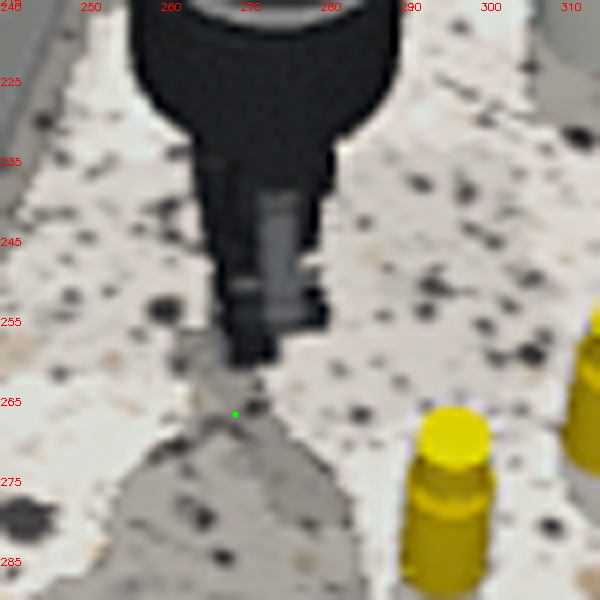

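Request:
step_arm(increments=[[0,0,-0.001,0,0,0,1],[0,0,-0.002,0,0,0,1],[0,0,-0.003,0,0,0,1],[0,0,-0.004,0,0,0,1],[0,0,-0.004,0,0,0,1]])

```text
t: 10.42
eef_pos: [0.5029, -0.1902, -0.0138]
tool_rot: [-0.0, 0.385, 0.923, -0.0]
contact_force: [0.0, 0.7, 0.4]
gripper_width: 0.002
```

Request:
step_arm(increments=[[0,0,-0.001,0,0,0,1],[0,0,-0.002,0,0,0,1],[0,0,-0.002,0,0,0,1]])

```text
t: 10.67
eef_pos: [0.5029, -0.1902, -0.0158]
tool_rot: [-0.0, 0.385, 0.923, -0.0]
contact_force: [-0.8, 0.8, 0.2]
gripper_width: -0.0
```

Request:
step_arm(increments=[[0,0,-0.001,0,0,0,1],[0,0,-0.002,0,0,0,1],[0,0,-0.002,0,0,0,1]])

```text
t: 10.92
eef_pos: [0.5029, -0.1902, -0.0178]
tool_rot: [-0.0, 0.385, 0.923, 0.0]
contact_force: [-0.4, 0.0, 0.3]
gripper_width: -0.0
```

Request:
step_arm(increments=[[0,0,-0.001,0,0,0,1],[0,0,-0.002,0,0,0,1],[0,0,-0.002,0,0,0,1]])

```text
t: 11.17
eef_pos: [0.5029, -0.1902, -0.0198]
tool_rot: [-0.0, 0.385, 0.923, 0.0]
contact_force: [0.2, 0.1, -1.0]
gripper_width: -0.0
```

```bash
python3 g7.py g9
```

```text
11.1667 [ 0.5029 -0.1902 -0.0198] [ 0.1577  0.0766 -1.0207] [-0.1276  0.625   0.4841  2.0592 -0.522   0.5778  1.5059]
```

View pics/g9.png

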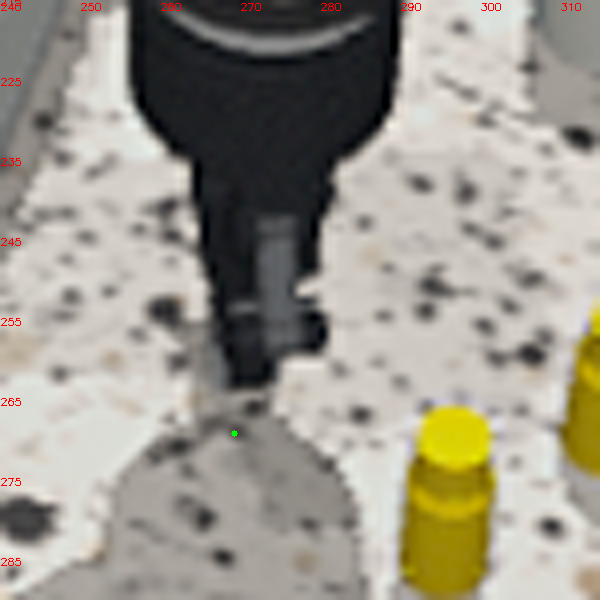

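Request:
step_arm(increments=[[0,0,-0.001,0,0,0,1],[0,0,-0.002,0,0,0,1],[0,0,-0.002,0,0,0,1]])

```text
t: 11.47
eef_pos: [0.5029, -0.1902, -0.0218]
tool_rot: [-0.0, 0.385, 0.923, 0.0]
contact_force: [-0.7, -0.2, -0.4]
gripper_width: -0.004
```

```bash
python3 - <<'E'
from h import *
np.set_printoptions(precision=4,suppress=True)
S=bot.read_camera("scene")
for z in (0,.005,.01): print(z,atz(S,(270,263.3),z), atz(S,(266.5,261),z),atz(S,(273.5,261.5),z))
o=bot.get_obs()
for dz in (0.02,.025,.03): 
  c=o["eef_pos"]+np.array([0,0,dz]); print(dz,[proj(S,c+np.array([.7,.7,0])*r) for r in (-.0145,0)])
E
```

```text
0 [ 0.5059 -0.1892  0.    ] [ 0.5059 -0.1784  0.    ] [ 0.5156 -0.1924  0.    ]
0.005 [ 0.5028 -0.1914  0.005 ] [ 0.5028 -0.1806  0.005 ] [ 0.5124 -0.1945  0.005 ]
0.01 [ 0.4997 -0.1936  0.01  ] [ 0.4997 -0.1829  0.01  ] [ 0.5093 -0.1967  0.01  ]
0.02 [array([270.3033, 269.5622]), array([269.5755, 264.729 ])]
0.025 [array([270.3809, 268.2985]), array([269.6499, 263.4617])]
0.03 [array([270.459 , 267.0261]), array([269.7248, 262.1859])]
```

Request:
step_arm(increments=[[0,0,-0.001,0,0,0,1],[0,0,-0.002,0,0,0,1],[0,0,-0.002,0,0,0,1]])

```text
t: 11.77
eef_pos: [0.5029, -0.1903, -0.0238]
tool_rot: [-0.0, 0.385, 0.923, -0.0]
contact_force: [0.0, 0.2, -1.2]
gripper_width: 0.002
```

Request:
step_arm(increments=[[0,0,-0.001,0,0,0,1],[0,0,-0.002,0,0,0,1],[0,0,-0.002,0,0,0,1]])

```text
t: 12.02
eef_pos: [0.5029, -0.1902, -0.0258]
tool_rot: [-0.0, 0.385, 0.923, -0.0]
contact_force: [0.5, 1.0, 0.4]
gripper_width: 0.0
```

Request:
step_arm(increments=[[0,0,-0.001,0,0,0,1],[0,0,-0.002,0,0,0,1],[0,0,-0.002,0,0,0,1]])

```text
t: 12.27
eef_pos: [0.5029, -0.1903, -0.0278]
tool_rot: [-0.0, 0.385, 0.923, -0.0]
contact_force: [-0.0, -0.1, 0.0]
gripper_width: 0.001
```

```bash
python3 g7.py g10
```

```text
12.2667 [ 0.5029 -0.1903 -0.0278] [-0.0133 -0.1154  0.0253] [-0.1181  0.6379  0.4718  2.0603 -0.532   0.5628  1.5141]
```

View pics/g10.png

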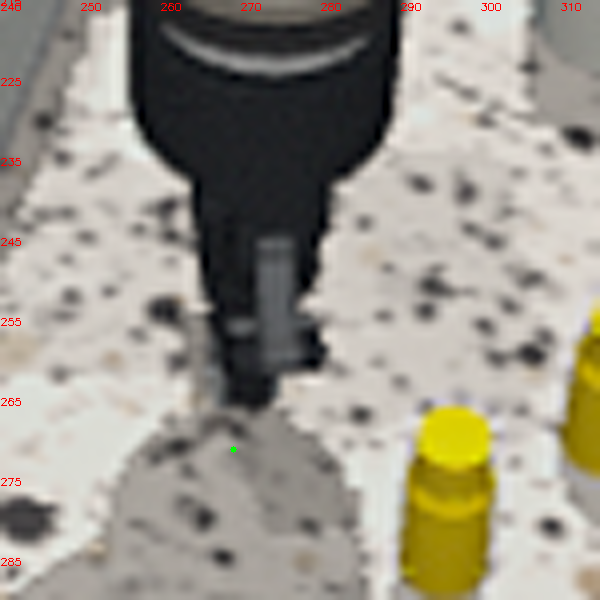

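Request:
step_arm(increments=[[0,0,-0.001,0,0,0,1],[0,0,-0.002,0,0,0,1],[0,0,-0.002,0,0,0,1]])

```text
t: 12.57
eef_pos: [0.5029, -0.1902, -0.0298]
tool_rot: [-0.0, 0.385, 0.923, 0.0]
contact_force: [0.6, -0.5, -0.2]
gripper_width: 0.0
```

Request:
step_arm(increments=[[0,0,-0.001,0,0,0,1],[0,0,-0.002,0,0,0,1],[0,0,-0.002,0,0,0,1]])

```text
t: 12.82
eef_pos: [0.503, -0.1903, -0.0317]
tool_rot: [-0.0, 0.385, 0.923, 0.0]
contact_force: [-0.5, -0.9, -0.3]
gripper_width: 0.003
```

Request:
step_arm(increments=[[0,0,-0.001,0,0,0,1],[0,0,-0.002,0,0,0,1],[0,0,-0.002,0,0,0,1]])

```text
t: 13.07
eef_pos: [0.5031, -0.1902, -0.0319]
tool_rot: [-0.0, 0.385, 0.923, 0.001]
contact_force: [-6.8, 3.5, 23.6]
gripper_width: 0.001
```

```bash
python3 g7.py g11; python3 - <<'E'
from h import *
np.set_printoptions(precision=4,suppress=True)
S=bot.read_camera("scene")
c=np.array([.5031,-.1902,0])
for r in (-.0145,-.0075,0,.0145): print(r,proj(S,c+np.array([.707,.707,0])*r))
for r in (-.011,.011): print("side",r,proj(S,c-np.array([.707,.707,0])*.0075+np.array([.707,-.707,0])*r))
E
```

```text
13.0667 [ 0.5031 -0.1902 -0.0319] [-6.8192  3.4509 23.5862] [-0.1112  0.6444  0.4642  2.0604 -0.5389  0.5556  1.5202]
-0.0145 [270.3666 269.1178]
-0.0075 [270.0092 266.7486]
0 [269.6302 264.2359]
0.0145 [268.9085 259.4517]
side -0.011 [265.462  267.0838]
side 0.011 [274.5476 266.414 ]
```

View pics/g11.png

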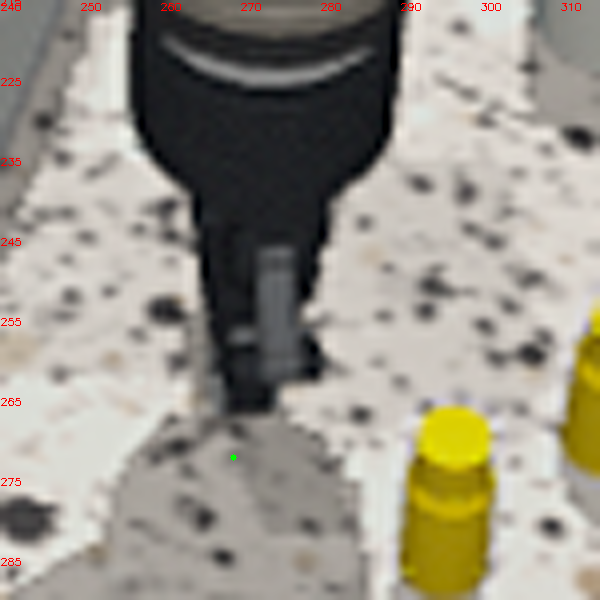

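Request:
step_arm(increments=[[0,0,0.03,0,0,0,0.5],[0,0,0.07,0,0,0,-0.15],[0,-0.03,0.1,0,0,0,-0.15],[0,-0.07,0.12,0,0,0,-0.15],[0,-0.11,0.12,0,0,0,-0.15],[0,-0.14,0.12,0,0,0,-0.15],[0,-0.146,0.12,0,0,0,-0.15],[0,-0.146,0.12,0,0,0,-0.15],[0,-0.146,0.11,0,0,0,-0.15],[0,-0.146,0.09,0,0,0,-0.15]])

```text
t: 14.0
eef_pos: [0.5048, -0.3351, 0.0569]
tool_rot: [0.001, 0.384, 0.923, 0.001]
contact_force: [1.1, -0.9, 0.2]
gripper_width: 0.577
```

```bash
cat > g12.py <<'E'
from h import *
import sys
o=bot.get_obs();print(o["t"],o["eef_pos"],o["gripper_width"])
X=np.array(o["eef_pos"])+[0,0,.032]
S=bot.read_camera("scene")
u=proj(S,X);x=int(u[0]-45);y=int(u[1]-35);f=8
im=cv2.resize(S["color"][y:y+75,x:x+90,::-1],None,fx=f,fy=f,interpolation=cv2.INTER_CUBIC)
im=cv2.convertScaleAbs(im,alpha=1.3,beta=10)
a=np.radians(float(sys.argv[2]))
for r in (-.032,0,.032):
    u=(proj(S,X+r*np.array([np.cos(a),np.sin(a),0]))-[x,y])*f
    cv2.circle(im,(int(u[0]),int(u[1])),3,(0,255,0),-1)
cv2.imwrite(f"pics/{sys.argv[1]}.png",im)
E
python3 g12.py g12 45
```

```text
14.0 [ 0.50475108 -0.33508621  0.05693236] 0.5768654022021714
```

View pics/g12.png

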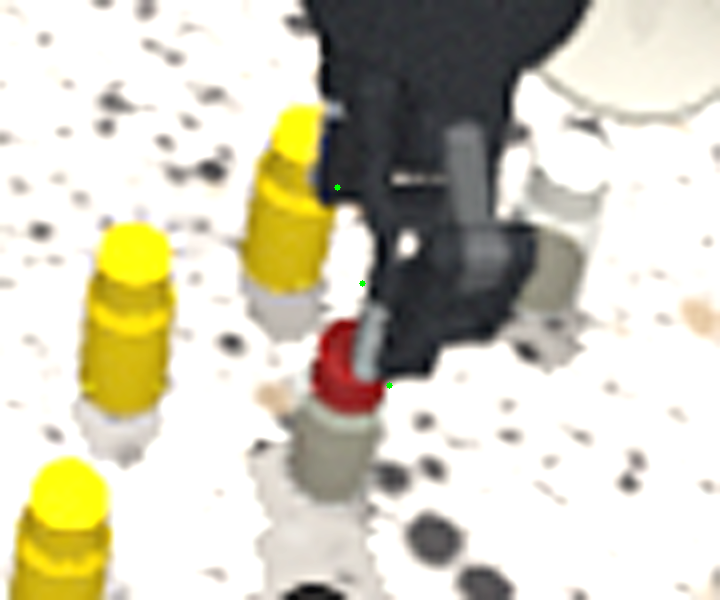

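Request:
step_arm(increments=[[0,0,-0.015,0,0,0,-0.15],[0,0,-0.03,0,0,0,-0.15],[0,0,-0.045,0,0,0,-0.15],[0,0,-0.057,0,0,0,-0.15],[0,0,-0.063,0,0,0,-0.15],[0,0,-0.063,0,0,0,-0.15],[0,0,-0.063,0,0,0,-0.15]])

```text
t: 14.63
eef_pos: [0.503, -0.3357, -0.0067]
tool_rot: [-0.0, 0.384, 0.923, 0.0]
contact_force: [-0.4, -0.9, 0.5]
gripper_width: 0.572
```

Request:
step_arm(increments=[[0,0,0,0,0,0,0.1],[0,0,0,0,0,0,0.3],[0,0,0,0,0,0,0.6],[0,0,0,0,0,0,1],[0,0,0,0,0,0,1],[0,0,0,0,0,0,1]], force=30)

```text
t: 15.13
eef_pos: [0.5037, -0.3366, -0.0057]
tool_rot: [0.001, 0.385, 0.923, 0.0]
contact_force: [-0.1, 1.2, 6.2]
gripper_width: 0.296
```

```bash
python3 g12.py g13 45
```

```text
15.1333 [ 0.50372042 -0.33663229 -0.00570442] 0.2964241639264646
```

View pics/g13.png

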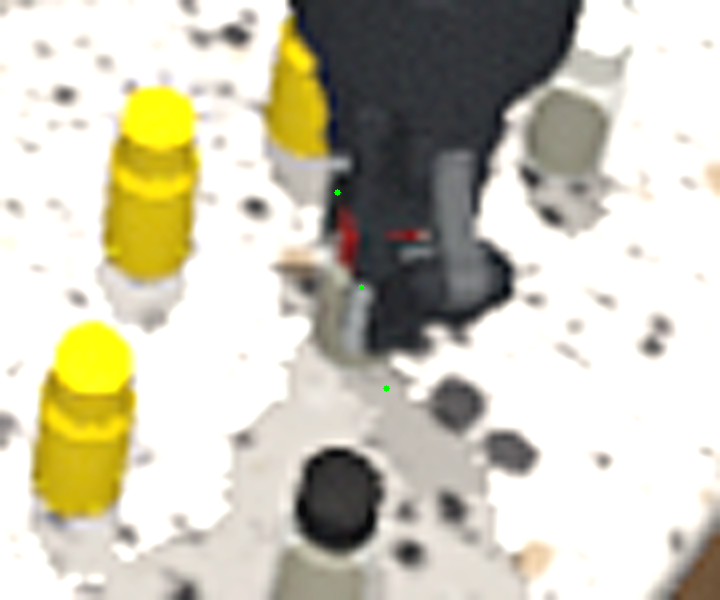

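Request:
step_arm(increments=[[0,0,0.02,0,0,0,1],[0,0,0.06,0,0,0,1],[0,0.0,0.1,0,0,0,1],[0,0.02,0.135,0,0,0,1],[0.005,0.05,0.16,0,0,0,1],[0.01,0.09,0.17,0,0,0,1],[0.015,0.13,0.17,0,0,0,1],[0.02,0.17,0.17,0,0,0,1],[0.025,0.21,0.17,0,0,0,1],[0.03,0.25,0.17,0,0,0,1]])

```text
t: 16.02
eef_pos: [0.5327, -0.0844, 0.1636]
tool_rot: [0.0, 0.385, 0.923, 0.0]
contact_force: [1.8, -0.0, -0.4]
gripper_width: 0.297
```

Request:
step_arm(increments=[[0,0.04,0,0,0,0,1],[0,0.08,0,0,0,0,1],[0,0.115,0,0,0,0,1],[0,0.14,0,0,0,0,1],[0,0.155,0,0,0,0,1],[0,0.156,-0.02,0,0,0,1],[0,0.156,-0.04,0,0,0,1],[0,0.156,-0.055,0,0,0,1],[0,0.156,-0.065,0,0,0,1],[0,0.156,-0.065,0,0,0,1]])

```text
t: 16.85
eef_pos: [0.5313, 0.0693, 0.0965]
tool_rot: [-0.001, 0.385, 0.923, -0.001]
contact_force: [0.4, 0.3, -1.2]
gripper_width: 0.299
```

```bash
python3 g12.py h1 45; python3 look.py h1 .533,.07,.08 45
```

```text
16.85 [0.53133075 0.06932377 0.09653494] 0.2985967332983294
16.9 [0.53226421 0.06931572 0.09775693] [-0.7   0.43  0.58  2.01 -0.32  0.8   0.85]
scene [198.91824964 186.36907994]
scene crop origin 153 152 scale 8.88888888888889
top [198.50097169 211.0426387 ]
top crop origin 153 177 scale 8.88888888888889
```

View pics/h1_scene.png

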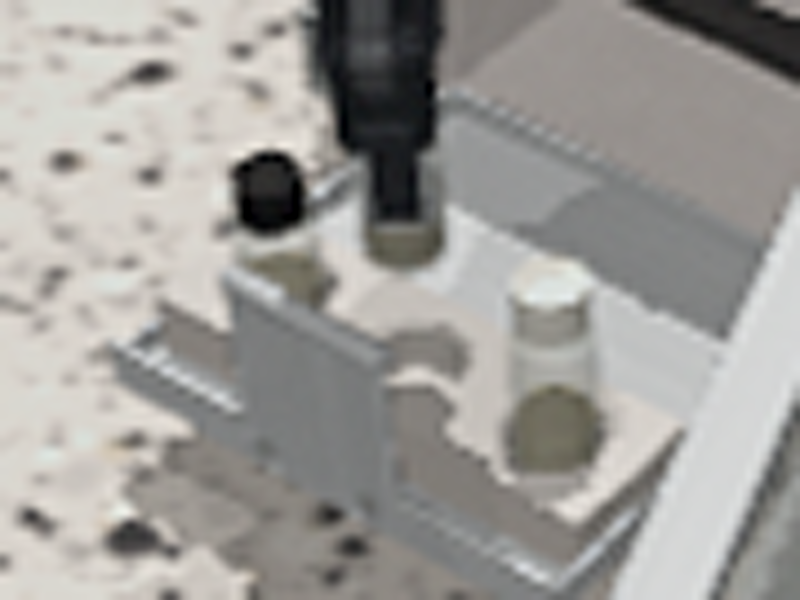

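View pics/h1_top.png

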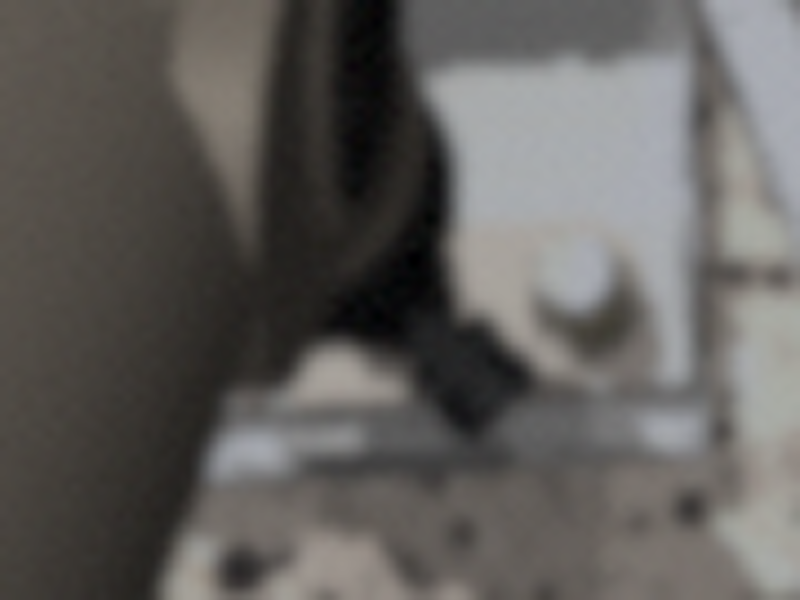

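```bash
python3 - <<'E'
from h import *
o=bot.get_obs();c=np.array(o["eef_pos"]);print(c,o["t"])
S=bot.read_camera("scene");x,y,f=153,152,400/45
im=cv2.resize(S["color"][y:y+67,x:x+90,::-1],(800,600),interpolation=cv2.INTER_CUBIC)
def circ(X,r,col):
    pts=[(proj(S,np.array(X)+[r*np.cos(t),r*np.sin(t),0])-[x,y])*f for t in np.linspace(0,6.283,60)]
    cv2.polylines(im,[np.int32(pts)],True,col,1)
circ([c[0],c[1],c[2]+.006],.0135,(0,0,255))
circ([.5335,.070,.058],.0155,(0,255,0))
d=np.array([-np.sin(.077),np.cos(.077),0])*.053
for s,h in((1,.104),(-1,.118)): circ(np.array([.5335,.070,h])+s*d,.011,(255,0,0)); circ(np.array([.5335,.070,.058])+s*d,.0155,(0,255,0))
cv2.imwrite("pics/h2.png",im)
E
```

```text
[0.53357106 0.06949648 0.09912054] 17.0
```

View pics/h2.png

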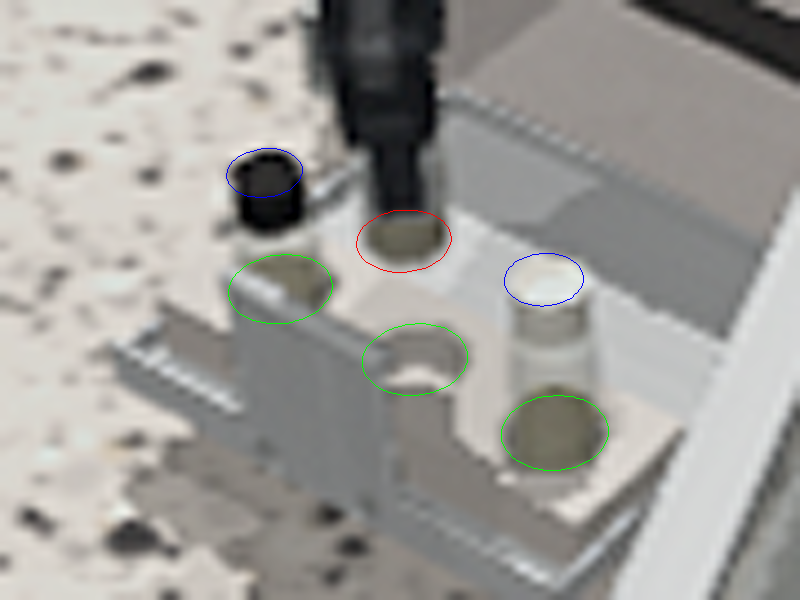

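Request:
step_arm(increments=[[0,0,-0.015,0,0,0,1],[0,0,-0.03,0,0,0,1],[0,0,-0.036,0,0,0,1],[0,0,-0.04,0,0,0,1],[0,0,-0.044,0,0,0,1],[0,0,-0.048,0,0,0,1],[0,0,-0.048,0,0,0,1]])

```text
t: 17.63
eef_pos: [0.5334, 0.07, 0.0504]
tool_rot: [0.0, 0.385, 0.923, 0.0]
contact_force: [0.0, 0.0, -1.1]
gripper_width: 0.295
```

Request:
step_arm(increments=[[0,0,-0.003,0,0,0,1],[0,0,-0.006,0,0,0,1],[0,0,-0.009,0,0,0,1],[0,0,-0.011,0,0,0,1],[0,0,-0.012,0,0,0,1],[0,0,-0.012,0,0,0,1]])

```text
t: 18.13
eef_pos: [0.5336, 0.0704, 0.0385]
tool_rot: [0.0, 0.384, 0.923, 0.001]
contact_force: [2.2, 3.9, -0.1]
gripper_width: 0.299
```

```bash
python3 look.py h3 .533,.07,.08 45
```

```text
18.1333 [0.53361544 0.07044714 0.03845646] [-0.65  0.52  0.51  2.04 -0.4   0.68  0.91]
scene [198.91824964 186.36907994]
scene crop origin 153 152 scale 8.88888888888889
top [198.50097169 211.0426387 ]
top crop origin 153 177 scale 8.88888888888889
```

View pics/h3_scene.png

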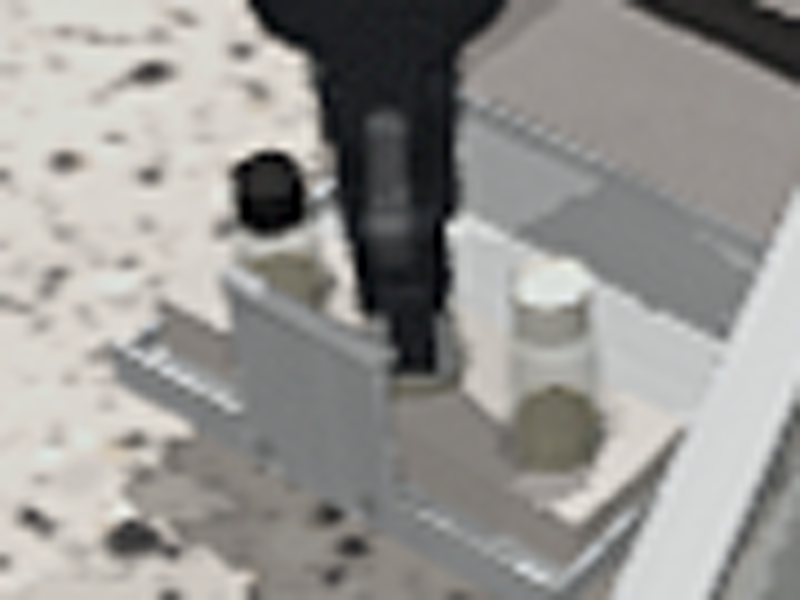

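Request:
step_arm(increments=[[0.0005,0.001,0,0,0,0,1],[0.0005,0.0015,-0.001,0,0,0,1],[0.0005,0.0015,-0.0015,0,0,0,1],[0.0005,0.0015,-0.002,0,0,0,1]])

```text
t: 18.57
eef_pos: [0.5334, 0.0709, 0.0364]
tool_rot: [-0.0, 0.385, 0.923, -0.0]
contact_force: [2.4, 2.1, -0.0]
gripper_width: 0.297
```

Request:
step_arm(increments=[[0.001,0.001,0,0,0,0,1],[0.001,0.001,-0.0007,0,0,0,1],[0.001,0.001,-0.0015,0,0,0,1],[0.001,0.001,-0.0015,0,0,0,1]])

```text
t: 18.9
eef_pos: [0.5356, 0.0713, 0.036]
tool_rot: [0.001, 0.385, 0.923, 0.0]
contact_force: [-0.9, -1.4, 12.4]
gripper_width: 0.297
```

Request:
step_arm(increments=[[0,0,0.001,0,0,0,0.3],[0,0,0.001,0,0,0,0.1],[0,0,0.001,0,0,0,-0.1],[0,0,0.001,0,0,0,-0.1],[0,0,0.001,0,0,0,-0.1],[0,0,0.02,0,0,0,-0.1],[0,0,0.045,0,0,0,-0.1],[0,0,0.075,0,0,0,-0.1],[0,0,0.1,0,0,0,-0.1],[0,0,0.11,0,0,0,-0.1]])

```text
t: 19.73
eef_pos: [0.5361, 0.0722, 0.1479]
tool_rot: [0.002, 0.385, 0.923, 0.001]
contact_force: [0.4, 0.2, -0.2]
gripper_width: 0.549
```

```bash
python3 look.py h4 .533,.07,.08 45
```

```text
19.7333 [0.5361292  0.07217493 0.14790997] [-0.75  0.36  0.63  1.96 -0.27  0.9   0.79]
scene [198.91824964 186.36907994]
scene crop origin 153 152 scale 8.88888888888889
top [198.50097169 211.0426387 ]
top crop origin 153 177 scale 8.88888888888889
```

View pics/h4_scene.png

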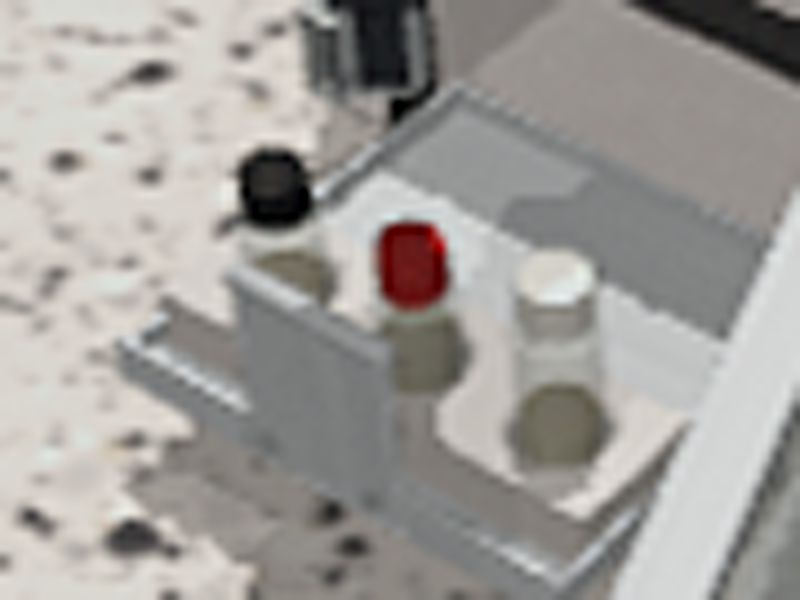

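Request:
step_arm(increments=[[-0.03,0,0,0,0,7,1],[-0.06,0,0,0,0,14,1],[-0.082,-0.002,0,0,0,21,1],[-0.085,-0.004,0,0,0,28,1],[-0.085,-0.005,-0.02,0,0,35,1],[-0.085,-0.005,-0.05,0,0,42,1],[-0.085,-0.005,-0.08,0,0,49,1],[-0.085,-0.005,-0.099,0,0,49.4,1],[-0.085,-0.005,-0.099,0,0,49.4,1],[-0.085,-0.005,-0.099,0,0,49.4,1]])

```text
t: 20.67
eef_pos: [0.4477, 0.0664, 0.0444]
tool_rot: [-0.002, -0.036, 0.999, -0.001]
contact_force: [0.1, -0.2, 0.5]
gripper_width: 0.001
```

```bash
python3 look.py i1 .5,.05,.08 60
```

```text
20.6667 [0.44768651 0.0664125  0.04444121] [-0.62  0.37  0.4   2.22 -0.26  0.59  1.61]
scene [195.29523862 196.54657895]
scene crop origin 135 151 scale 6.666666666666667
top [205.8202735  224.01023151]
top crop origin 145 179 scale 6.666666666666667
```

View pics/i1_scene.png

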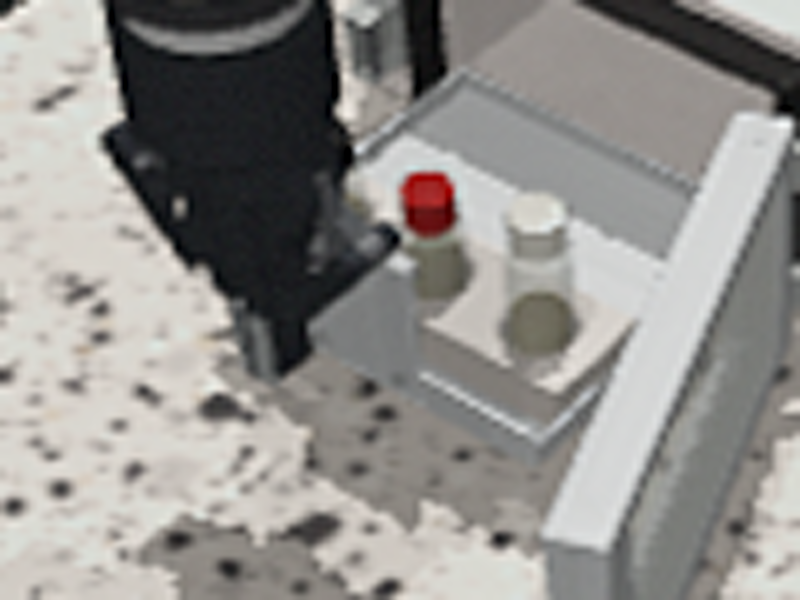

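Request:
step_arm(increments=[[0.012,0.001,0,0,0,0,1],[0.02,0.0015,0,0,0,0,1],[0.024,0.002,0,0,0,0,1],[0.028,0.002,0,0,0,0,1],[0.032,0.0025,0,0,0,0,1],[0.037,0.003,0,0,0,0,1],[0.043,0.0035,0,0,0,0,1],[0.05,0.004,0,0,0,0,1],[0.057,0.0045,0,0,0,0,1],[0.064,0.005,0,0,0,0,1]])

```text
t: 21.6
eef_pos: [0.5141, 0.0721, 0.0458]
tool_rot: [-0.0, -0.036, 0.999, -0.0]
contact_force: [-1.2, -0.4, 0.8]
gripper_width: 0.002
```

Request:
step_arm(increments=[[0.007,0.0005,0,0,0,0,1],[0.014,0.001,0,0,0,0,1],[0.021,0.0015,0,0,0,0,1],[0.028,0.002,0,0,0,0,1],[0.035,0.0025,0,0,0,0,1],[0.042,0.003,0,0,0,0,1],[0.049,0.004,0,0,0,0,1],[0.056,0.0045,0,0,0,0,1],[0.063,0.005,0,0,0,0,1],[0.07,0.0055,0,0,0,0,1]])

```text
t: 22.43
eef_pos: [0.5841, 0.0778, 0.0459]
tool_rot: [-0.0, -0.036, 0.999, 0.0]
contact_force: [-1.6, -1.5, -1.1]
gripper_width: 0.001
```

Request:
step_arm(increments=[[0.005,0.0004,0,0,0,0,1],[0.01,0.0008,0,0,0,0,1],[0.015,0.001,0,0,0,0,1],[0.019,0.0015,0,0,0,0,1],[0.023,0.0018,0,0,0,0,1],[0.026,0.002,0,0,0,0,1],[0.029,0.0022,0,0,0,0,1],[0.031,0.0025,0,0,0,0,1],[0.033,0.0025,0,0,0,0,1]])

```text
t: 23.18
eef_pos: [0.6166, 0.0803, 0.0459]
tool_rot: [-0.0, -0.036, 0.999, 0.0]
contact_force: [-1.0, 0.1, 0.7]
gripper_width: -0.001
```

```bash
python3 look.py i2 .62,.08,.1 70
```

```text
23.1833 [0.61662041 0.08031433 0.04588244] [-0.51  0.6   0.38  1.83 -0.3   0.78  1.68]
scene [218.65316714 162.58541948]
scene crop origin 148 110 scale 5.714285714285714
top [194.91337016 176.03221639]
top crop origin 124 123 scale 5.714285714285714
```

View pics/i2_scene.png

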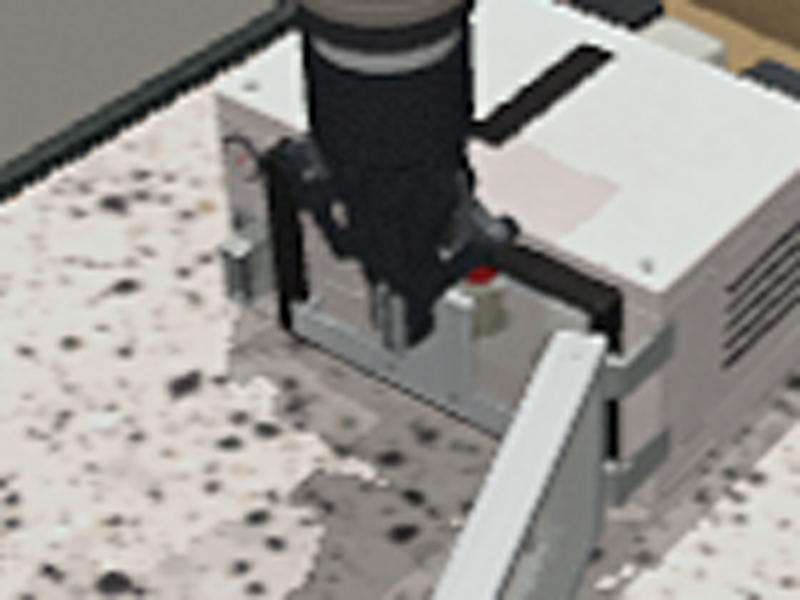

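Request:
step_arm(increments=[[0.002,0.0002,0,0,0,0,1],[0.0035,0.0003,0,0,0,0,1],[0.005,0.0004,0,0,0,0,1],[0.006,0.0005,0,0,0,0,1]])

```text
t: 23.62
eef_pos: [0.6226, 0.0808, 0.0459]
tool_rot: [0.0, -0.036, 0.999, 0.0]
contact_force: [-1.9, 0.1, 0.7]
gripper_width: -0.003
```

Request:
step_arm(increments=[[0.001,0.0001,0,0,0,0,1],[0.002,0.0002,0,0,0,0,1],[0.002,0.0002,0,0,0,0,1]])

```text
t: 23.87
eef_pos: [0.6237, 0.0809, 0.0457]
tool_rot: [-0.001, -0.036, 0.999, 0.0]
contact_force: [-4.1, -0.5, 2.4]
gripper_width: 0.0
```

Request:
step_arm(increments=[[0.0007,0.0,0,0,0,0,1],[0.001,0.0,0,0,0,0,1],[0.001,0.0,0,0,0,0,1]])

```text
t: 24.12
eef_pos: [0.6236, 0.0809, 0.0456]
tool_rot: [-0.002, -0.036, 0.999, 0.0]
contact_force: [-7.8, -0.2, 5.2]
gripper_width: 0.0
```

Request:
step_arm(increments=[[-0.03,0,0,0,0,0,1],[-0.06,0,0.03,0,0,-7,1],[-0.075,-0.02,0.06,0,0,-14,1],[-0.09,-0.05,0.09,0,0,-21,1],[-0.11,-0.085,0.1,0,0,-28,1],[-0.13,-0.12,0.1,0,0,-35,1],[-0.15,-0.155,0.1,0,0,-42,1],[-0.16,-0.19,0.1,0,0,-49,1],[-0.17,-0.22,0.1,0,0,-56,1],[-0.174,-0.236,0.1,0,0,-63,1]])

```text
t: 24.95
eef_pos: [0.4504, -0.1592, 0.1467]
tool_rot: [0.001, 0.496, 0.868, 0.0]
contact_force: [-0.1, 0.0, -0.6]
gripper_width: 0.002
```

Request:
step_arm(increments=[[0,0,0,0,0,-7,1],[0,0,-0.02,0,0,-7,1],[0,0,-0.05,0,0,-7,1],[0,0,-0.08,0,0,-7,1],[0,0,-0.095,0,0,-7,1],[0,0,-0.097,0,0,-7,1],[0,0,-0.097,0,0,-7,1]])

```text
t: 25.53
eef_pos: [0.4515, -0.1556, 0.0487]
tool_rot: [-0.0, 0.544, 0.839, -0.0]
contact_force: [0.4, -0.2, 0.1]
gripper_width: -0.001
```

```bash
python3 look.py j1 .48,-.1,.1 80
```

```text
25.5333 [ 0.45150612 -0.15558958  0.04866789] [-0.36  0.46  0.7   2.18 -0.49  0.66  1.11]
scene [234.37373623 223.86391902]
scene crop origin 154 163 scale 5.0
top [264.83540196 231.95023775]
top crop origin 184 171 scale 5.0
```

View pics/j1_scene.png

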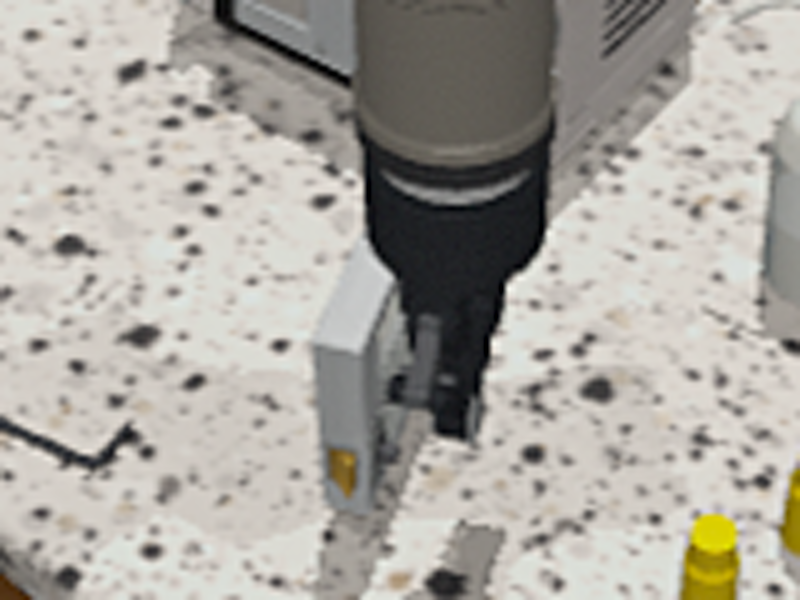

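```bash
cat > door.py <<'E'
import numpy as np
H=np.array([.628,-.0352]);yaw=.077
def tcp(phi,rho,d):
    p=np.radians(phi);u=np.array([np.cos(p),np.sin(p)]);n=np.array([np.sin(p),-np.cos(p)])
    return H+rho*u-d*n
if __name__=="__main__":
    for phi in [204,201,198,195,191,187,183,179,175,171,167,163,159,155,151,147,143,139,135,131,127,123,119,116,113,110,107,104,101,98,94.4]:
        rho=np.interp(phi,[94,125,150,165,185,204],[.210,.208,.204,.200,.200,.208])
        t=tcp(phi,rho,.012); print(phi,round(rho,3),t.round(4),"r",round(np.hypot(*t),3),"jaw",phi-180, "theta",round(np.radians(phi-90)-yaw,3))
E
python3 door.py
```

```text
204 0.208 [ 0.4429 -0.1308] r 0.462 jaw 24 theta 1.913
201 0.207 [ 0.4393 -0.1205] r 0.456 jaw 21 theta 1.86
198 0.205 [ 0.4363 -0.1101] r 0.45 jaw 18 theta 1.808
195 0.204 [ 0.4339 -0.0996] r 0.445 jaw 15 theta 1.756
191 0.203 [ 0.4315 -0.0856] r 0.44 jaw 11 theta 1.686
187 0.201 [ 0.4301 -0.0716] r 0.436 jaw 7 theta 1.616
183 0.2 [ 0.4289 -0.0577] r 0.433 jaw 3 theta 1.546
179 0.2 [ 0.4278 -0.0437] r 0.43 jaw -1 theta 1.476
175 0.2 [ 0.4277 -0.0297] r 0.429 jaw -5 theta 1.407
171 0.2 [ 0.4286 -0.0158] r 0.429 jaw -9 theta 1.337
167 0.2 [ 0.4304 -0.0019] r 0.43 jaw -13 theta 1.267
163 0.201 [0.4327 0.012 ] r 0.433 jaw -17 theta 1.197
159 0.202 [0.4355 0.0258] r 0.436 jaw -21 theta 1.127
155 0.203 [0.4393 0.0396] r 0.441 jaw -25 theta 1.057
151 0.204 [0.444  0.0531] r 0.447 jaw -29 theta 0.988
147 0.204 [0.45   0.0661] r 0.455 jaw -33 theta 0.918
143 0.205 [0.457  0.0787] r 0.464 jaw -37 theta 0.848
139 0.206 [0.4648 0.0907] r 0.474 jaw -41 theta 0.778
135 0.206 [0.4736 0.1023] r 0.484 jaw -45 theta 0.708
131 0.207 [0.4831 0.1132] r 0.496 jaw -49 theta 0.639
127 0.208 [0.4934 0.1234] r 0.509 jaw -53 theta 0.569
123 0.208 [0.5046 0.1328] r 0.522 jaw -57 theta 0.499
119 0.208 [0.5165 0.1412] r 0.535 jaw -61 theta 0.429
116 0.209 [0.5258 0.147 ] r 0.546 jaw -64 theta 0.377
113 0.209 [0.5354 0.1523] r 0.557 jaw -67 theta 0.324
110 0.209 [0.5453 0.1571] r 0.567 jaw -70 theta 0.272
107 0.209 [0.5554 0.1613] r 0.578 jaw -73 theta 0.22
104 0.209 [0.5657 0.165 ] r 0.589 jaw -76 theta 0.167
101 0.21 [0.5762 0.1682] r 0.6 jaw -79 theta 0.115
98 0.21 [0.5869 0.1708] r 0.611 jaw -82 theta 0.063
94.4 0.21 [0.5999 0.1732] r 0.624 jaw -85.6 theta -0.0
```

Request:
step_arm(increments=[[-0.003,0.008,0,0,0,0,1],[-0.006,0.015,0,0,0,0,1],[-0.008,0.021,0,0,0,0,1],[-0.009,0.0245,0,0,0,0,1],[-0.0105,0.029,0,0,0,-1.5,1],[-0.0125,0.035,0,0,0,-3,1],[-0.0155,0.045,0,0,0,-6,1],[-0.018,0.0555,0,0,0,-9,1],[-0.0205,0.0695,0,0,0,-13,1],[-0.022,0.0835,0,0,0,-17,1]])

```text
t: 26.47
eef_pos: [0.4291, -0.0714, 0.0492]
tool_rot: [0.0, 0.663, 0.749, 0.0]
contact_force: [-0.5, -1.5, 0.6]
gripper_width: -0.001
```

Request:
step_arm(increments=[[-0.001,0.014,0,0,0,-4,1],[-0.0022,0.028,0,0,0,-8,1],[-0.0023,0.042,0,0,0,-12,1],[-0.0015,0.056,0,0,0,-16,1],[0.0003,0.07,0,0,0,-20,1],[0.0027,0.0835,0,0,0,-24,1],[0.0055,0.0975,0,0,0,-28,1],[0.0093,0.111,0,0,0,-32,1],[0.014,0.1245,0,0,0,-36,1],[0.02,0.1375,0,0,0,-40,1]])

```text
t: 27.3
eef_pos: [0.449, 0.0667, 0.049]
tool_rot: [-0.0, 0.879, 0.477, -0.0]
contact_force: [0.1, -2.8, 0.0]
gripper_width: 0.001
```

```bash
python3 look.py j2 .52,.06,.1 80
```

```text
27.3 [0.44898712 0.06665481 0.04904767] [-1.07  0.56  1.01  2.24 -0.74  0.73 -0.11]
scene [197.47364953 184.92370855]
scene crop origin 117 124 scale 5.0
top [201.12617339 215.06262859]
top crop origin 121 155 scale 5.0
```

View pics/j2_scene.png

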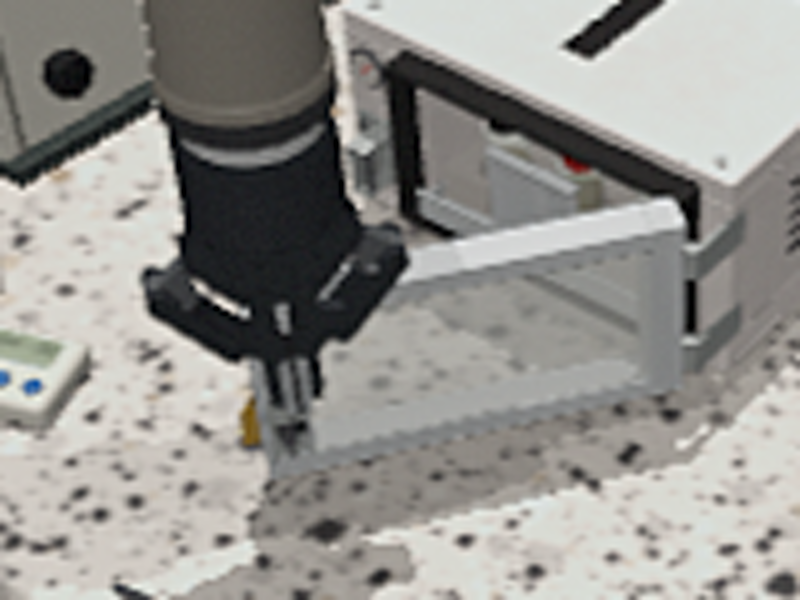

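Request:
step_arm(increments=[[0.007,0.0125,0,0,0,-4,1],[0.015,0.0245,0,0,0,-8,1],[0.0235,0.036,0,0,0,-12,1],[0.033,0.047,0,0,0,-16,1],[0.0435,0.0575,0,0,0,-20,1],[0.0545,0.0665,0,0,0,-24,1],[0.0645,0.074,0,0,0,-27,1],[0.0725,0.079,0,0,0,-30,1],[0.079,0.0825,0,0,0,-32,1],[0.0855,0.086,0,0,0,-34,1]])

```text
t: 28.23
eef_pos: [0.5343, 0.1514, 0.0488]
tool_rot: [-0.0, 0.98, 0.201, -0.001]
contact_force: [-0.6, 0.7, -0.2]
gripper_width: -0.002
```

Request:
step_arm(increments=[[0.006,0.003,0,0,0,-2,1],[0.0115,0.0055,0,0,0,-3.5,1],[0.0165,0.0077,0,0,0,-5,1],[0.021,0.0095,0,0,0,-6.5,1],[0.025,0.011,0,0,0,-7.5,1],[0.0285,0.0124,0,0,0,-8.5,1],[0.0315,0.0134,0,0,0,-9.5,1],[0.034,0.0142,0,0,0,-10,1],[0.034,0.0142,0,0,0,-10,1]])

```text
t: 28.98
eef_pos: [0.5696, 0.1661, 0.049]
tool_rot: [0.0, 0.993, 0.115, 0.0]
contact_force: [0.2, 0.6, 0.8]
gripper_width: -0.001
```

```bash
python3 look.py j3 .59,.1,.1 70
```

```text
28.9833 [0.56956185 0.16614613 0.04899707] [-1.13  0.86  1.12  1.92 -0.94  1.   -0.9 ]
scene [205.47580142 164.93913498]
scene crop origin 135 112 scale 5.714285714285714
top [186.4791961  187.43728642]
top crop origin 116 134 scale 5.714285714285714
```

View pics/j3_scene.png

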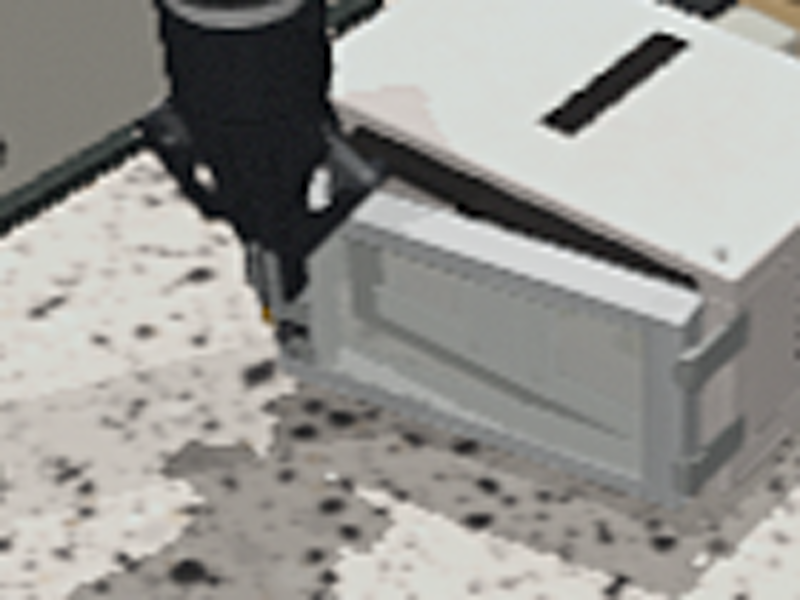

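Request:
step_arm(increments=[[0.003,0.0008,0,0,0,-1,1],[0.006,0.0016,0,0,0,-2,1],[0.009,0.0024,0,0,0,-3,1],[0.0115,0.003,0,0,0,-4,1],[0.0135,0.0035,0,0,0,-5,1]])

```text
t: 29.5
eef_pos: [0.5829, 0.1698, 0.0489]
tool_rot: [0.0, 0.998, 0.07, 0.0]
contact_force: [-0.8, 0.9, 0.4]
gripper_width: 0.001
```

Request:
step_arm(increments=[[0.002,0.0003,0,0,0,-1,1],[0.004,0.0006,0,0,0,-2,1],[0.005,0.0007,0,0,0,-3,1]])

```text
t: 29.75
eef_pos: [0.5878, 0.1704, 0.0489]
tool_rot: [0.0, 0.999, 0.044, 0.0]
contact_force: [0.3, 0.5, -0.3]
gripper_width: 0.003
```

Request:
step_arm(increments=[[0.0015,0.0001,0,0,0,-0.6,1],[0.003,0.0002,0,0,0,-0.6,1],[0.003,0.0002,0,0,0,-0.6,1]])

```text
t: 30.0
eef_pos: [0.5909, 0.1705, 0.0489]
tool_rot: [0.0, 0.999, 0.04, 0.0]
contact_force: [-0.1, -1.0, -1.0]
gripper_width: 0.002
```

Request:
step_arm(increments=[[0.001,0.0001,0,0,0,0,1],[0.002,0.0002,0,0,0,0,1],[0.002,0.0002,0,0,0,0,1]])

```text
t: 30.25
eef_pos: [0.5925, 0.1707, 0.0489]
tool_rot: [-0.0, 0.999, 0.04, -0.0]
contact_force: [-0.0, 0.3, -0.4]
gripper_width: -0.003
```

Request:
step_arm(increments=[[0.001,0.0001,0,0,0,0,1],[0.002,0.0002,0,0,0,0,1],[0.002,0.0002,0,0,0,0,1]])

```text
t: 30.5
eef_pos: [0.5942, 0.1709, 0.0488]
tool_rot: [-0.0, 0.999, 0.04, -0.0]
contact_force: [-1.4, -0.4, 0.2]
gripper_width: 0.001
```

```bash
python3 look.py j4 .59,.14,.1 50
```

```text
30.5 [0.59418759 0.17085307 0.04881233] [-1.1   0.91  1.13  1.86 -0.97  1.05 -1.05]
scene [194.8535683  158.83161903]
scene crop origin 144 121 scale 8.0
top [170.66243593 187.19460695]
top crop origin 120 149 scale 8.0
```

View pics/j4_scene.png

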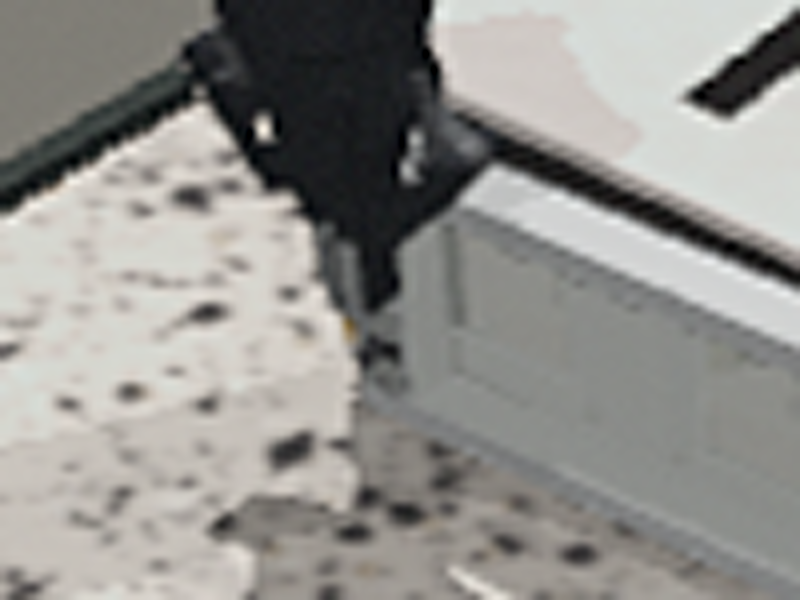

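Request:
step_arm(increments=[[0.001,0.0001,0,0,0,0,1],[0.0015,0.0001,0,0,0,0,1],[0.0015,0.0001,0,0,0,0,1]])

```text
t: 30.85
eef_pos: [0.5959, 0.171, 0.0488]
tool_rot: [-0.0, 0.999, 0.04, -0.0]
contact_force: [-3.4, -0.6, -0.3]
gripper_width: -0.004
```

Request:
step_arm(increments=[[0.001,0.0001,0,0,0,0,1],[0.0015,0.0001,0,0,0,0,1],[0.0015,0.0001,0,0,0,0,1]])

```text
t: 31.1
eef_pos: [0.5968, 0.1711, 0.0488]
tool_rot: [-0.0, 0.999, 0.04, -0.001]
contact_force: [-6.3, -0.8, 2.2]
gripper_width: 0.001
```

Request:
step_arm(increments=[[0.001,0.0001,0,0,0,0,1],[0.0015,0.0001,0,0,0,0,1],[0.0015,0.0001,0,0,0,0,1]])

```text
t: 31.35
eef_pos: [0.5979, 0.1712, 0.0487]
tool_rot: [-0.0, 0.999, 0.04, -0.001]
contact_force: [-6.4, 0.5, 2.7]
gripper_width: -0.001
```

Request:
step_arm(increments=[[0.0008,0.0001,0,0,0,0,1],[0.0015,0.0001,0,0,0,0,1],[0.0015,0.0001,0,0,0,0,1]])

```text
t: 31.6
eef_pos: [0.5992, 0.1714, 0.0487]
tool_rot: [-0.0, 0.999, 0.04, -0.001]
contact_force: [-7.7, -0.6, 4.6]
gripper_width: -0.004
```

Request:
step_arm(increments=[[0.0008,0.0001,0,0,0,0,1],[0.0015,0.0001,0,0,0,0,1],[0.0015,0.0001,0,0,0,0,1]])

```text
t: 31.85
eef_pos: [0.6003, 0.1714, 0.0486]
tool_rot: [-0.0, 0.999, 0.04, -0.002]
contact_force: [-8.4, 0.0, 3.1]
gripper_width: -0.0
```

Request:
step_arm(increments=[[0.0008,0.0001,0,0,0,0,1],[0.0015,0.0001,0,0,0,0,1],[0.0015,0.0001,0,0,0,0,1]])

```text
t: 32.1
eef_pos: [0.6013, 0.1714, 0.0484]
tool_rot: [-0.0, 0.999, 0.04, -0.002]
contact_force: [-8.8, -0.0, 3.5]
gripper_width: -0.002
```

Request:
step_arm(increments=[[0.0006,0.0001,0,0,0,0,1],[0.0012,0.0001,0,0,0,0,1],[0.0012,0.0001,0,0,0,0,1]])

```text
t: 32.35
eef_pos: [0.6021, 0.1715, 0.0484]
tool_rot: [-0.0, 0.999, 0.039, -0.003]
contact_force: [-11.5, 1.5, 5.0]
gripper_width: 0.001
```

Request:
step_arm(increments=[[0.0006,0.0001,0,0,0,0,1],[0.0012,0.0001,0,0,0,0,1],[0.0012,0.0001,0,0,0,0,1]])

```text
t: 32.6
eef_pos: [0.603, 0.1716, 0.0484]
tool_rot: [-0.001, 0.999, 0.039, -0.003]
contact_force: [-13.0, 0.5, 6.0]
gripper_width: -0.002
```

Request:
step_arm(increments=[[0.0006,0.0001,0,0,0,0,1],[0.0012,0.0001,0,0,0,0,1],[0.0012,0.0001,0,0,0,0,1]])

```text
t: 32.85
eef_pos: [0.6039, 0.1713, 0.0481]
tool_rot: [-0.0, 0.999, 0.039, -0.003]
contact_force: [-12.4, -0.3, 3.9]
gripper_width: 0.002
```

Request:
step_arm(increments=[[0.0005,0,0,0,0,0,1],[0.001,0.0001,0,0,0,0,1],[0.001,0.0001,0,0,0,0,1]])

```text
t: 33.1
eef_pos: [0.6062, 0.1714, 0.0482]
tool_rot: [0.0, 0.999, 0.039, -0.002]
contact_force: [-4.6, -0.2, -1.1]
gripper_width: 0.001
```

Request:
step_arm(increments=[[0.0005,0,0,0,0,0,1],[0.0008,0.0001,0,0,0,0,1],[0.0008,0.0001,0,0,0,0,1]])

```text
t: 33.35
eef_pos: [0.608, 0.1718, 0.0485]
tool_rot: [0.0, 0.999, 0.04, -0.001]
contact_force: [-5.9, -0.6, -0.1]
gripper_width: -0.001
```

Request:
step_arm(increments=[[0.0004,0,0,0,0,0,1],[0.0006,0,0,0,0,0,1]])

```text
t: 33.52
eef_pos: [0.6082, 0.1718, 0.0485]
tool_rot: [-0.0, 0.999, 0.04, -0.001]
contact_force: [-7.2, 0.3, 0.6]
gripper_width: 0.0
```

Request:
step_arm(increments=[[-0.001,0,0,0,0,0,1],[-0.002,0,0,0,0,0,1],[-0.004,0,0,0,0,0,1],[-0.006,0,0,0,0,0,1],[-0.008,0,0,0,0,0,1],[-0.008,0,0,0,0,0,1]])

```text
t: 34.02
eef_pos: [0.6016, 0.1721, 0.0491]
tool_rot: [-0.0, 0.999, 0.04, 0.0]
contact_force: [-0.7, -0.4, -0.3]
gripper_width: -0.0
```

Request:
step_arm(increments=[[-0.01,-0.002,0,0,0,0,1],[-0.03,-0.005,0,0,0,0,1],[-0.06,-0.01,0,0,0,0,1],[-0.09,-0.02,0.01,0,0,0,1],[-0.11,-0.03,0.04,0,0,0,1],[-0.12,-0.06,0.08,0,0,0,1],[-0.12,-0.1,0.12,0,0,0,1],[-0.12,-0.13,0.15,0,0,0,1],[-0.12,-0.15,0.15,0,0,0,1]])

```text
t: 34.77
eef_pos: [0.4828, 0.0214, 0.2013]
tool_rot: [0.0, 0.999, 0.041, 0.002]
contact_force: [1.3, -0.0, -0.2]
gripper_width: -0.002
```

```bash
python3 look.py k1 .62,.08,.1 70; python3 - <<'E'
from h import *
np.set_printoptions(precision=4,suppress=True)
S=bot.read_camera("scene");T=bot.read_camera("top");sz=np.array([512,384])
for c,r in (("scene",S),("top",T)):
    for t in ("door_edge","door_hinge"):
        print(c,t,[(atz(r,np.array(d["location"])*sz,.134)[:2],round(d["conf"],2)) for d in bot.place_of(t,c)])
from door import tcp
print(tcp(94.4,.213,0),proj(S,[*tcp(94.4,.213,0),.134]))
E
```

```text
34.7667 [0.48276029 0.0213846  0.20127853] [-1.25  0.49  1.44  2.05 -0.56  1.09 -1.04]
scene [218.65316714 162.58541948]
scene crop origin 148 110 scale 5.714285714285714
top [194.91337016 176.03221639]
top crop origin 124 123 scale 5.714285714285714
scene door_edge [(array([0.6257, 0.1807]), 0.57)]
scene door_hinge [(array([ 0.6442, -0.0374]), 0.63)]
top door_edge [(array([0.6183, 0.173 ]), 0.55)]
top door_hinge [(array([ 0.6309, -0.0376]), 0.88)]
[0.6117 0.1772] [189.8096 139.7163]
```

View pics/k1_scene.png

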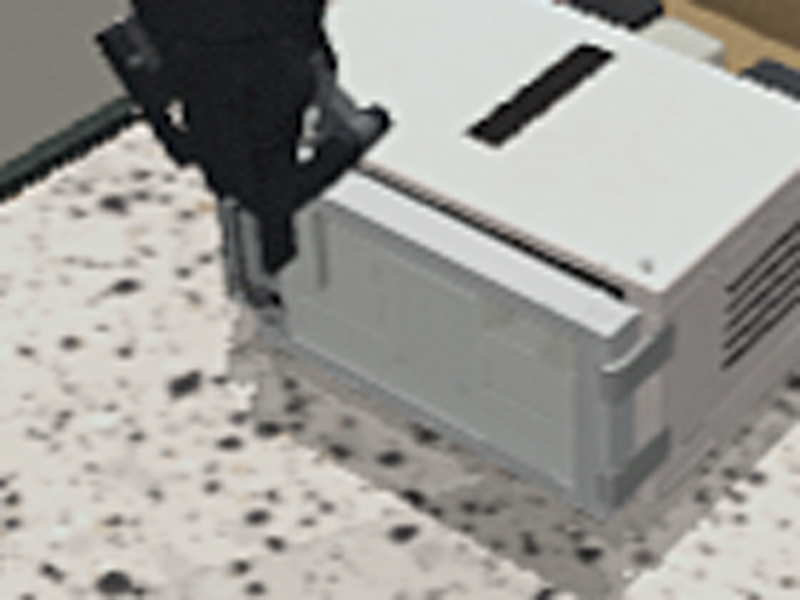

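View pics/k1_top.png

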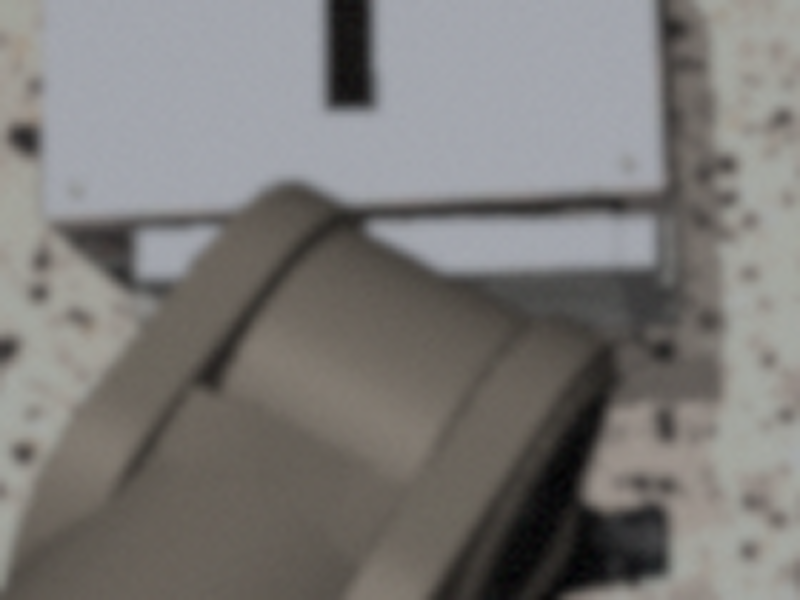

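Request:
step_arm(increments=[[0,0,0.01,0,0,7,1],[0,0,0.02,0,0,14,1],[0,-0.02,0.02,0,0,21,1],[0,-0.05,0.02,0,0,28,1],[0,-0.08,0.02,0,0,35,1],[0,-0.11,0.02,0,0,42,1],[0,-0.14,0.02,0,0,49,1],[0,-0.17,0.02,0,0,56,1],[0,-0.2,0.02,0,0,63,1],[0,-0.2,0.02,0,0,63,1]])

```text
t: 36.0
eef_pos: [0.4799, -0.1851, 0.2191]
tool_rot: [0.001, 0.832, 0.555, -0.001]
contact_force: [0.1, 0.2, 0.1]
gripper_width: -0.001
```

```bash
python3 look.py k2 .62,.08,.1 70; python3 look.py k3
```

```text
36.0 [ 0.47986744 -0.18507825  0.21911422] [-0.62  0.3   1.07  1.96 -0.3   1.05  0.19]
scene [218.65316714 162.58541948]
scene crop origin 148 110 scale 5.714285714285714
top [194.91337016 176.03221639]
top crop origin 124 123 scale 5.714285714285714
36.1 [ 0.48090981 -0.1791356   0.21831449] [-0.63  0.3   1.07  1.96 -0.31  1.05  0.18]
```

View pics/k2_scene.png

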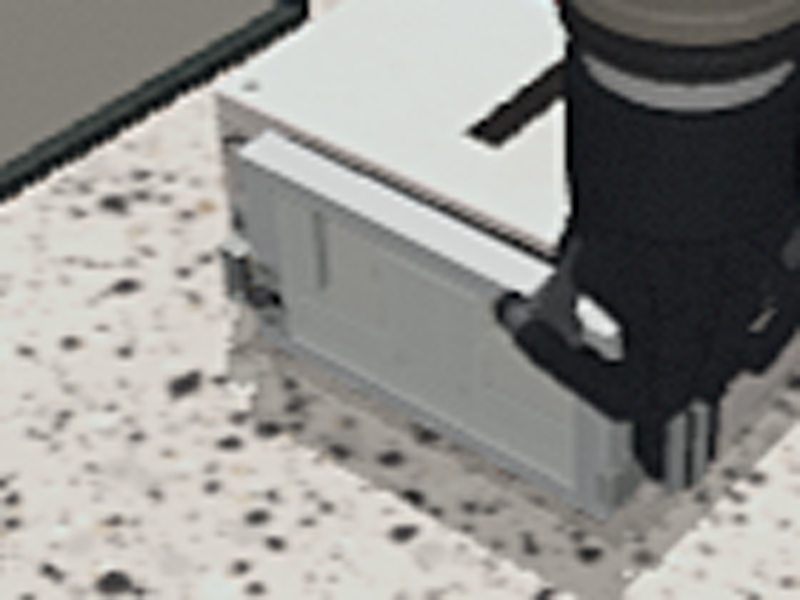

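View pics/k3_scene.png

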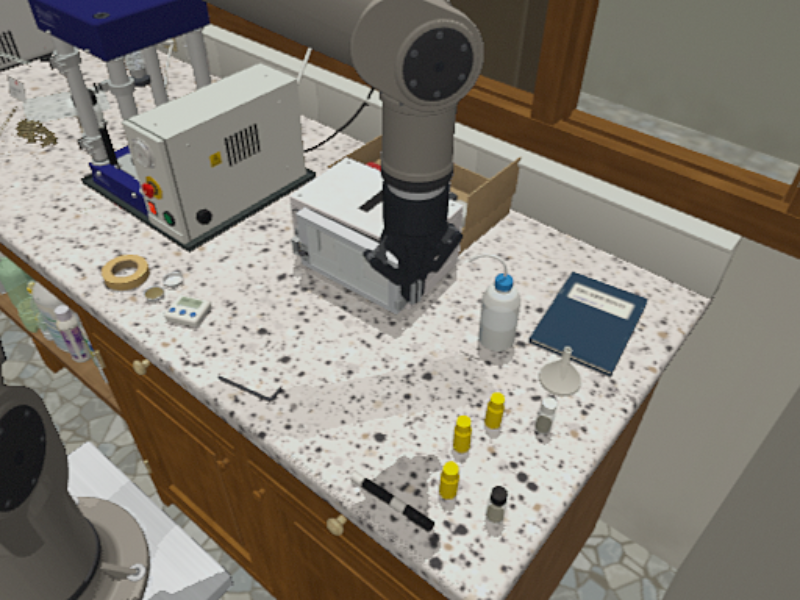

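View pics/k2_top.png

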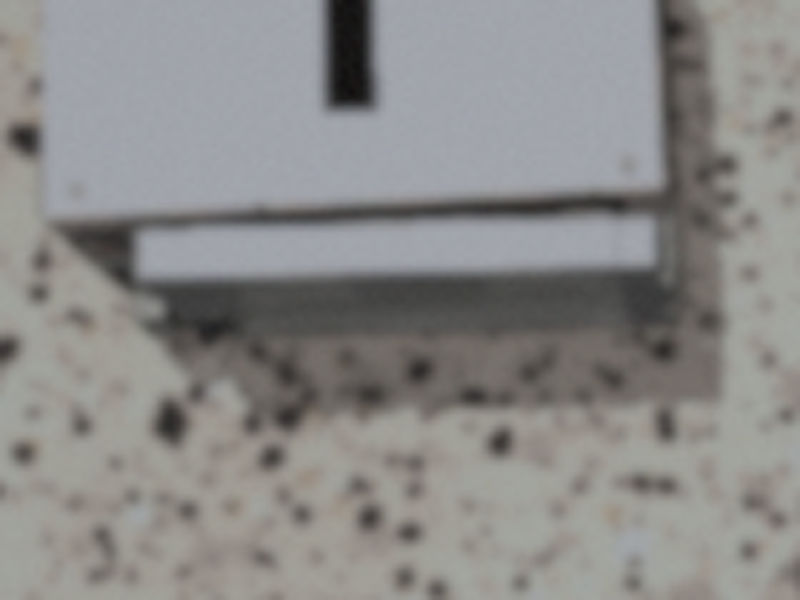

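Request:
step_arm(increments=[[0,0,0,0,0,0,1],[0,0,0,0,0,0,1],[0,0,0,0,0,0,1],[0,0,0,0,0,0,1]])

```text
t: 36.53
eef_pos: [0.4818, -0.177, 0.2188]
tool_rot: [-0.0, 0.831, 0.557, -0.0]
contact_force: [0.3, 0.3, 0.7]
gripper_width: 0.001
```

```bash
python3 - <<'E'
from h import *
np.set_printoptions(precision=4,suppress=True)
T=bot.read_camera("top");o=np.array([124,123]);f=5.7143
a=[atz(T,np.array(u)/f+o,.134)[:2] for u in ((135,282),(655,270))]
b=[atz(T,np.array(u)/f+o,.14)[:2] for u in ((45,222),(665,190))]
for p in (a,b):
    d=p[0]-p[1]; print(p,np.arctan2(-d[0],d[1]))
cv2.imwrite("pics/k4.png",cv2.resize(T["color"][123:228,124:264,::-1],(800,600),interpolation=cv2.INTER_CUBIC))
ob=bot.get_obs();print(ob["t"],ob["contact_force"],ob["joint_vel"].round(3))
E
```

```text
[array([0.6195, 0.1912]), array([ 0.6284, -0.0328])] 0.04000925095570243
[array([0.6439, 0.2298]), array([ 0.6627, -0.0365])] 0.07017240365926262
36.5833 [-0.3114  0.093   0.147 ] [ 0.007 -0.002  0.002  0.     0.     0.     0.001]
```

View pics/k4.png

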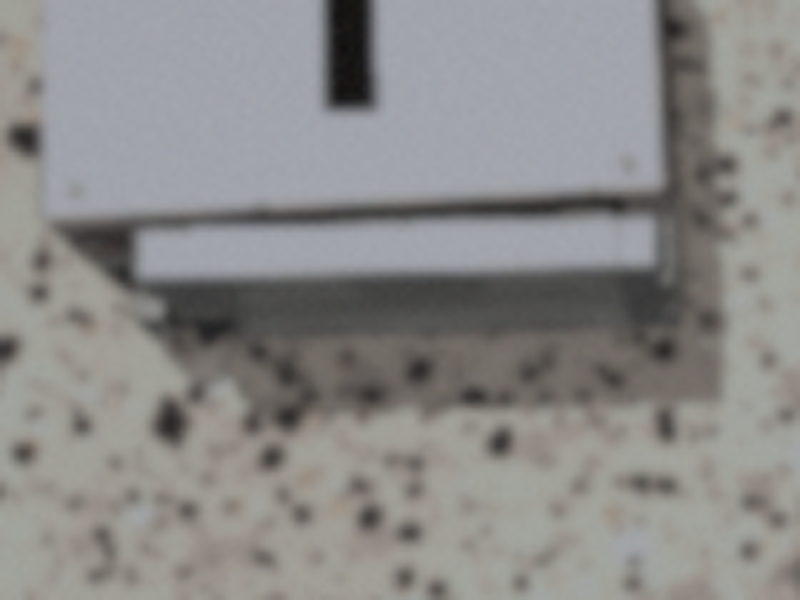

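The top view shows the door leaf parallel to the cabinet front, at about -0.03 rad. That is inside the latched range, and the picture has not changed since the arm moved away, so I'm handing in.

```bash
python3 -c "
from station import bot
print(bot.hand_in())"
```

```text
the job is handed in; nothing more can be done
None
```

The red-capped vial is in the middle hole, the tray is fully home, and the door is latched and staying shut on its own. I handed in at about 36.6 s of the 72 s allowed.

- **Vial:** I lowered it until it touched the hole floor, with about 12 N at contact. After I let go, the picture showed it upright between the other two rack vials.
- **Tray:** It moved with 1–2 N and reached its stop after about 146 mm of tool travel. I pressed it there with about 8 N along its slide.
- **Door:** I swung it round slowly, then pressed near the free edge in steps of about 1 mm. The push rose to about 13 N along the press, about 14 N in all, and fell to about 5 N as the latch snapped in. It then rose to about 7 N at the buffer, where I stopped.
- **Final checks:** The door rests at about -0.03 rad, within the latched range, and looked unchanged about 2.5 s after I withdrew. The yellow look-alikes and the other bench vials looked to be where they were. The rack vials could not be seen clearly through the shut door.

- **Tool height error:** The real fingertips sat about 32 mm higher than the reported TCP. I confirmed this by a touch on the bench (about 24 N at contact) and corrected every later height for it.
- **Joint near its limit:** One joint came to 1.44 rad, close to its 1.46 limit, while I was withdrawing. I moved it away at once.
- **Force readings:** Forces were read only at the end of each move call, so a short peak between readings could have gone unseen.

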